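# Fit the sensor boards into the dispensary's monitoring hub

## Task

Lift the grey front cover of the white sensor hub all the way back until it rests on its stop. Then slide every loose sensor board lying on the worktop, gold edge first, into the slot of its own colour, and swing both of that slot's levers fully in so that the board is pressed home; finally shut the cover again. Do not disturb the jar, the amber bottle or the tape rolls.

Things in the scene. Friction and masses are not known exactly. Their poses are not given: they have to be found in the camera images.
- hub: white sensor hub, 470 wide (y), 206 deep (x), 67 mm high, fixed. Origin on the worktop at the middle of the line of slot mouths; x points into the slots (away from the robot), y left. Floor 3 mm thick, from x = -0.100 (open apron before the slots) to the back. Flat slots side by side: blue y = 0.150, yellow 0, red -0.150, marked by colour patches on the rear deck (from x = 0.05 back, 67 mm high).
- cover (a joint): grey front cover over the slot mouths, hinged at the rear deck's front edge (axis along the hub's y through hub x = 0.050, z = 0.068): 0 closed, grows as the free edge is lifted up and back; 2.0 rad is its stop, where it leans back and rests by its own weight (0.25 kg). Let go below about 1.5 rad it falls shut.
- cover_bar (a point): middle of the cover's round steel pull bar, 10 mm thick, 110 mm long along the hub's y, in the cover's plane, 115 mm from the hinge axis; 35 mm of free space between bar and cover edge. It turns freely between fingers that pinch it from above across the hub's x.
- blue_grip (a point): loose sensor board (may be absent), 0.12 kg: green board 60 wide (y), 75 long (x), 4 mm thick; at its rear a metal front plate 10x60x14 mm carrying an upright blue handle 28 (x) by 12 mm (y), top 52 mm above the underside. Point: mid handle, 37 mm above the underside; plate's outer face 14 mm behind (-x), gold leading edge 71 mm ahead (+x, enters first); z up.
- yellow_grip (a point): loose sensor board (may be absent), 0.12 kg: green board 60 wide (y), 75 long (x), 4 mm thick; at its rear a metal front plate 10x60x14 mm carrying an upright yellow handle 28 (x) by 12 mm (y), top 52 mm above the underside. Point: mid handle, 37 mm above the underside; plate's outer face 14 mm behind (-x), gold leading edge 71 mm ahead (+x, enters first); z up.
- red_grip (a point): loose sensor board (may be absent), 0.12 kg: green board 60 wide (y), 75 long (x), 4 mm thick; at its rear a metal front plate 10x60x14 mm carrying an upright red handle 28 (x) by 12 mm (y), top 52 mm above the underside. Point: mid handle, 37 mm above the underside; plate's outer face 14 mm behind (-x), gold leading edge 71 mm ahead (+x, enters first); z up.
- slot_blue (a point): blue slot (left (+y) when seen from the robot): middle of its mouth, on the hub floor; axes as hub. Black guides x 0 to 0.075, walls 64 mm apart, mouths flared 6 mm a side from x = -0.016; lips 6.5 mm above the floor hold the edges down. Home: grip point at (0.004, 0, 0.037). A spring contact pushes the board out again over its last 7.5 mm (2 to 6 N); solid stop 0.5 mm past home.
- slot_yellow (a point): yellow slot (middle): middle of its mouth, on the hub floor; axes as hub. Black guides x 0 to 0.075, walls 64 mm apart, mouths flared 6 mm a side from x = -0.016; lips 6.5 mm above the floor hold the edges down. Home: grip point at (0.004, 0, 0.037). A spring contact pushes the board out again over its last 7.5 mm (2 to 6 N); solid stop 0.5 mm past home.
- slot_red (a point): red slot (right (-y) when seen from the robot): middle of its mouth, on the hub floor; axes as hub. Black guides x 0 to 0.075, walls 64 mm apart, mouths flared 6 mm a side from x = -0.016; lips 6.5 mm above the floor hold the edges down. Home: grip point at (0.004, 0, 0.037). A spring contact pushes the board out again over its last 7.5 mm (2 to 6 N); solid stop 0.5 mm past home.
- lever_blue_left (a joint): left blue ejector lever, on an upright pin at x = -0.015, y = +0.040 from slot_blue: 0 fully in (arm points to -y, across the board's front plate, holding it home), 1.57 open (arm to -x), limit 1.7. Arm 10 mm wide, 36 mm long, 10 to 22 mm above the worktop. Stays where left (friction 0.12 N m). Swung in, it presses a board up to 9 mm out fully home.
- lever_blue_left_tip (a point): peg near the end of the left blue lever: 10 mm thick, 31 mm from the pin, top 36 mm above the worktop; point 22 mm above the worktop
- lever_blue_right (a joint): right blue ejector lever, on an upright pin at x = -0.015, y = -0.040 from slot_blue: 0 fully in (arm points to +y, across the board's front plate, holding it home), 1.57 open (arm to -x), limit 1.7. Arm 10 mm wide, 36 mm long, 10 to 22 mm above the worktop. Stays where left (friction 0.12 N m). Swung in, it presses a board up to 9 mm out fully home.
- lever_blue_right_tip (a point): peg near the end of the right blue lever: 10 mm thick, 31 mm from the pin, top 36 mm above the worktop; point 22 mm above the worktop
- lever_yellow_left (a joint): left yellow ejector lever, on an upright pin at x = -0.015, y = +0.040 from slot_yellow: 0 fully in (arm points to -y, across the board's front plate, holding it home), 1.57 open (arm to -x), limit 1.7. Arm 10 mm wide, 36 mm long, 10 to 22 mm above the worktop. Stays where left (friction 0.12 N m). Swung in, it presses a board up to 9 mm out fully home.
- lever_yellow_left_tip (a point): peg near the end of the left yellow lever: 10 mm thick, 31 mm from the pin, top 36 mm above the worktop; point 22 mm above the worktop
- lever_yellow_right (a joint): right yellow ejector lever, on an upright pin at x = -0.015, y = -0.040 from slot_yellow: 0 fully in (arm points to +y, across the board's front plate, holding it home), 1.57 open (arm to -x), limit 1.7. Arm 10 mm wide, 36 mm long, 10 to 22 mm above the worktop. Stays where left (friction 0.12 N m). Swung in, it presses a board up to 9 mm out fully home.
- lever_yellow_right_tip (a point): peg near the end of the right yellow lever: 10 mm thick, 31 mm from the pin, top 36 mm above the worktop; point 22 mm above the worktop
- lever_red_left (a joint): left red ejector lever, on an upright pin at x = -0.015, y = +0.040 from slot_red: 0 fully in (arm points to -y, across the board's front plate, holding it home), 1.57 open (arm to -x), limit 1.7. Arm 10 mm wide, 36 mm long, 10 to 22 mm above the worktop. Stays where left (friction 0.12 N m). Swung in, it presses a board up to 9 mm out fully home.
- lever_red_left_tip (a point): peg near the end of the left red lever: 10 mm thick, 31 mm from the pin, top 36 mm above the worktop; point 22 mm above the worktop
- lever_red_right (a joint): right red ejector lever, on an upright pin at x = -0.015, y = -0.040 from slot_red: 0 fully in (arm points to +y, across the board's front plate, holding it home), 1.57 open (arm to -x), limit 1.7. Arm 10 mm wide, 36 mm long, 10 to 22 mm above the worktop. Stays where left (friction 0.12 N m). Swung in, it presses a board up to 9 mm out fully home.
- lever_red_right_tip (a point): peg near the end of the right red lever: 10 mm thick, 31 mm from the pin, top 36 mm above the worktop; point 22 mm above the worktop
- jar: round jar with a red lid, 70 mm wide, 37 mm high; a bystander; origin at the centre of its underside
- amber_bottle: amber screw-cap bottle with a white cap, 38 mm wide, 76 mm high; a bystander; origin at the centre of its underside
- tape: stack of green and white tape rolls, 60 mm wide, 73 mm high; a bystander; origin at the centre of its underside
Things that resemble listed ones, but are neither listed nor needed, are in the scene too. Leave any purple look-alike of the part that bears red_grip alone.

How it is judged:
By the outcome, as a careful person would: the job done as asked, in the order asked, and still so for the second after the job is handed in, with the robot touching nothing.
Of board_blue, board_yellow, board_red only 2 to 3 are there at a start; the rules pass over those that are not, and their reading is None.
At some moment in a run one of board_blue, board_yellow, board_red may be knocked a few centimetres aside while the robot is not near it.
Once in a run the grip may slacken for a moment while it holds something.
It also fails if it takes over 210 s, if anything falls off the work surface, if the arm or the gripper's body presses on something with over 40 N, if the wrist force passes 120 N, or if a joint passes its speed limit or range.

## Robot

A 6-joint arm with a two-finger parallel gripper is mounted at the origin on a cart in front of the work surface, level with it; the furniture and walls round the work are solid. World frame = base frame: x ahead of the robot, y to its left, z up, the work surface at z = 0. Lengths are in mm, angles in rad, forces in N, time in s.
With the tool pointing down it reaches from about 400 to 925 mm from the base axis. Payload 12.5 kg.
Tool frame: the origin (TCP) lies on the centre line of the jaws, within the pads' length; the fingertips stand nose_length ahead of it and the grasp point (between the pads) lies 8 mm behind it (nose_length is the distance from the TCP to the fingertips, in mm); y points along the fingers, x is the direction in which the jaws open and shut, and the axes are right-handed (so a half turn about y gives the same grasp; the last joint's range is limited). The gripper opens to 95 mm and grips with 3 to 60 N. Pads are 20 mm wide; open, the fingers measure 119 mm over their backs; the gripper's body (75 mm by 180 mm) begins 59 mm behind the grasp point.
Start: joints at [1.141, 0.491, 1.559, -0, 1.092, -0.106], TCP at [198.84, 592.544, 225.661] pointing down, gripper open.
Joint ranges: [-3.1, 3.1], [-0.84, 2.19], [0.05, 2.79], [-1.13, 4.28], [0.06, 2.93], [-2.69, 2.69]. Speed limits (rad/s): [2.22, 2.22, 2.79, 3.14, 3.14, 3.14].

## Interface

Orientations are given as a rotation vector (axis times angle).
In Python, from bench import observe, snapshot, calibration, hand_in, nose_length gives the robot as it stands. The module is installed in compiled form; this text tells all that it offers.
- The arm moves only by the tool step_arm, never from a script. Its argument "series" is a list that holds one entry, the list of rows, each a list of 6 numbers: the shift along the tool's x, y, z in m, then the turn, a rotation vector about the tool's x, y, z in units of 6 degrees (1.0 is 6 degrees). In form: [[[x, y, z, rx, ry, rz], ...]]. A call has 1 to 12 rows; each row shifts and turns the commanded pose from where the row before left it, along the tool's axes as they then stand; what a row does not reach is not made up. A row lasts 1/12 s, in which the tool goes at most 41.7 mm and 7.16 degrees, less where a joint would pass 70% of its speed; a pose out of reach is approached as far as the arm can. A call with a gripper value outside its range is refused whole. "gripper" is the opening, from 0 (shut) to 1 (fully open), set as the call begins (left out, the last holds). The fingers move at their own pace and stop on an object; "force" is the grip in N (left out, the last holds). Time passes only in rows, so rows that do not move let the fingers close. It gives the time, the measured TCP pose, the force and the opening at its end, in the units of the state.
- observe(): the state, without advancing time (a new reading comes with each control period).
- snapshot(name): name is "scene" or "side" or "wrist"; returns (picture, depth): 480x640x3 uint8, red, green, blue; 480x640 float32, mm along the optical axis (not along the pixel's ray), 0 where there is no reading.
- calibration(name): a dict with "mtx" (3x3 intrinsics, pixels), "dist" ([k1, k2, p1, p2, k3] as OpenCV has them; the pictures are not rectified), "R" (3x3) and "t" (3): a world point X has camera coordinates R X + t. Camera axes: x right, y down, z forward; pixel columns grow to the right and rows downward; lengths in mm; the calibration is good to about 2 mm. A picture is of the moment at which its call begins: read the wrist's pose just before it. calibration takes no time and is no camera call; for the wrist camera it gives the pose at the moment of the call.
- hand_in(): hands the job in, once; it reports no verdict.
The state is a dict: "time": time; "qpos": joint angles; "joint_velocities": joint speeds; "joint_efforts": joint torques, N m; "position": TCP position; "ee_rot": TCP orientation; "ft_force": force on the tool from outside, world axes, zero at the start; "torque": the same for the moment, N m; "finger_gap": finger opening in mm.
Only numpy, scipy, OpenCV 4.12 (cv2) and the standard library are available. Lean on these libraries where they do the work, as an engineer would, in place of code of your own. Each camera call takes 0.05 s, during which the arm holds its last target.

## Working session

There is one attempt and no reset: what is moved stays moved. The work goes in short steps, Python scripts to look and compute and a tool call to move; the robot and the scene stay as the last step left them, time stands still between calls to the robot, and variables do not carry over. Pictures are saved under pics/ and viewed, and the job is handed in when it is done.

Besides the shell and the picture viewer there is one more tool, called after "Call:" as name(argument=value, ...) on one line, values as JSON. step_arm: Moves the arm, as the interface text tells. Its arguments: {"type":"object","properties":{"series":{"type":"array","items":{"type":"array","items":{"type":"array","items":{"type":"number"}}}},"gripper":{"type":"number"},"force":{"type":"number"}},"required":["series"]}

```bash
mkdir -p pics; ls; cat > h.py <<'E'
import numpy as np, cv2
from bench import observe, snapshot, calibration, nose_length
def save(name, fn):
    c=calibration(name); p,d=snapshot(name); cv2.imwrite('pics/'+fn+'.png',p[:,:,::-1]); np.savez('pics/'+fn+'.npz',p=p,d=d,**{k:np.array(c[k]) for k in c}); return p,d,c
def load(fn):
    z=np.load('pics/'+fn+'.npz'); return z['p'],z['d'],z
def world(c,u,v,depth):
    n=cv2.undistortPoints(np.array([[[u,v]]],float),np.array(c['mtx']),np.array(c['dist']))[0,0]
    X=np.array([n[0],n[1],1])*depth
    return np.array(c['R']).T@(X-np.array(c['t']).ravel())
def ray(c,u,v):
    n=cv2.undistortPoints(np.array([[[u,v]]],float),np.array(c['mtx']),np.array(c['dist']))[0,0]
    R=np.array(c['R']);o=-R.T@np.array(c['t']).ravel();return o,R.T@np.array([n[0],n[1],1])
def atz(c,u,v,z):
    o,d=ray(c,u,v); return o+d*(z-o[2])/d[2]
def proj(c,X):
    R=np.array(c['R']);r,_=cv2.Rodrigues(R)
    return cv2.projectPoints(np.array(X,float).reshape(-1,3),r,np.array(c['t'],float),np.array(c['mtx']),np.array(c['dist']))[0].reshape(-1,2)
E
python3 - <<'E'
from h import *
print(observe(), nose_length if not callable(nose_length) else nose_length())
for n in ("scene","side","wrist"):
    p,d,c=save(n,n+'0'); print(n,c['R'],c['t'],c['mtx'])
E
```

```text
pics
{'time': 0.0, 'qpos': array([ 1.14139164e+00,  4.91563600e-01,  1.55945201e+00,  3.46845509e-06,
        1.09172697e+00, -1.05599816e-01]), 'joint_velocities': array([ 2.09534335e-03,  1.40622865e-04, -1.35701069e-03, -1.03003489e-03,
        6.12249824e-04, -1.90029732e-05]), 'joint_efforts': array([-2.12309329e-03, -6.12627983e+01, -2.58181626e+01,  6.92236936e-02,
        4.82160214e-02, -7.57633188e-05]), 'position': array([198.73715409, 592.30799167, 225.05835865]), 'ee_rot': array([-1.34574494, -0.9666909 ,  0.96834905]), 'ft_force': array([-1.26492993,  0.4136414 , -0.72313754]), 'torque': array([ 0.01112146, -0.08075745, -0.03183292]), 'finger_gap': 94.9804669501058} 11.0
scene [[-0.59045389 -0.80691075  0.01610137]
 [-0.59083426  0.41857792 -0.68971545]
 [ 0.54979913 -0.41675841 -0.72390147]] [ 290.58154995  386.12102456 1325.08804361] [[510.11676717   0.         319.41743   ]
 [  0.         510.11676717 249.59376902]
 [  0.           0.           1.        ]]
side [[-0.95350579 -0.30095917 -0.01582049]
 [-0.12111467  0.43072978 -0.89431711]
 [ 0.2759673  -0.85082045 -0.44715391]] [ 496.44694441  139.18686297 1090.57329884] [[472.11328604   0.         321.57511545]
 [  0.         472.11328604 229.86584245]
 [  0.           0.           1.        ]]
wrist [[ 3.17054087e-01  9.48407146e-01 -7.68985045e-04]
 [ 9.21583811e-01 -3.07895326e-01  2.36397434e-01]
 [ 2.23964249e-01 -7.56594568e-02 -9.71656144e-01]] [-624.6865068   -27.54419348  389.33938695] [[423.49447178   0.         311.20150837]
 [  0.         423.49447178 236.74485047]
 [  0.           0.           1.        ]]
```

View pics/scene0.png

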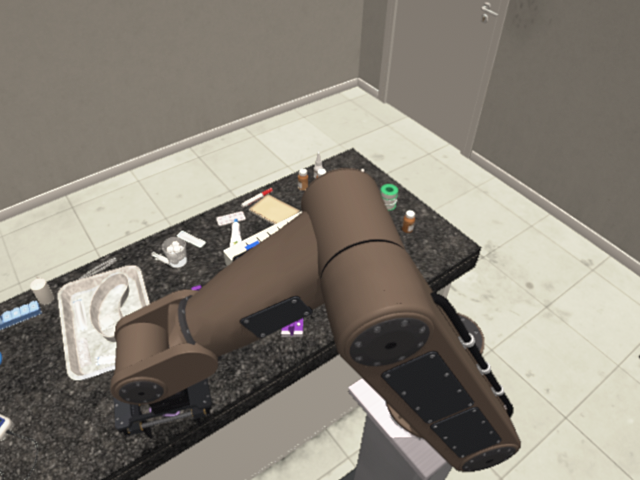

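View pics/side0.png

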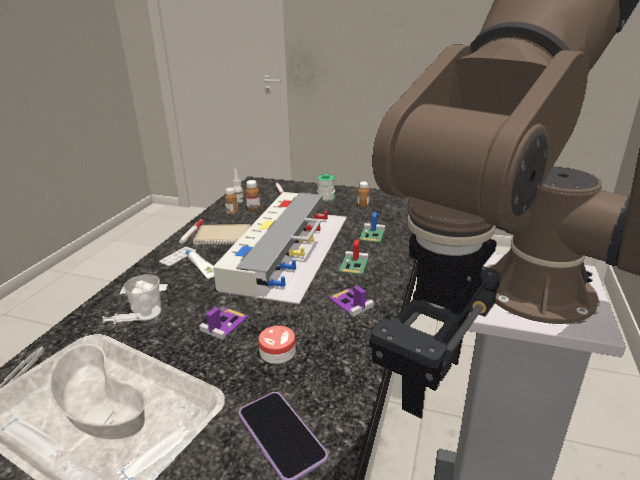

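View pics/wrist0.png

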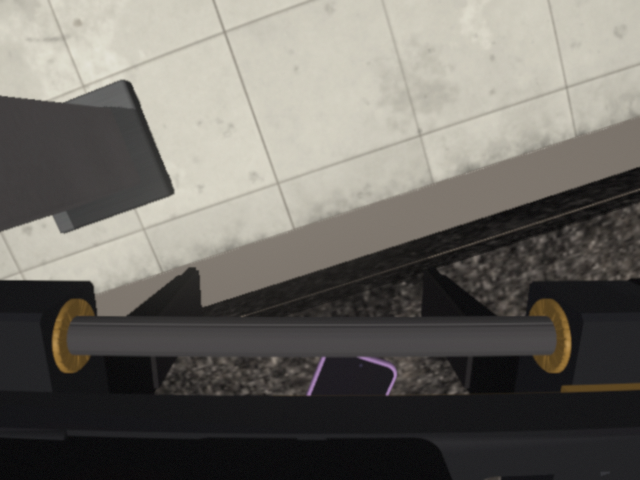

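The side view shows the hub at about (275,250), the blue board at (373,225) and the red board at (355,252). Two purple look-alikes sit at (222,322) and (352,298), the jar is at (277,343), a bottle at (363,195) and the tape at (326,187). I'll zoom in and measure.

```bash
python3 - <<'E'
from h import *
p,d,c=load('side0')
cr=p[170:350,190:420]; cv2.imwrite('pics/side0c.png',cv2.resize(cr[:,:,::-1],None,fx=3.4,fy=3.3,interpolation=cv2.INTER_CUBIC))
for u,v in [(373,217),(355,245),(240,255),(325,220),(262,228),(286,204),(243,252),(222,318),(277,335),(363,185),(326,180),(326,197)]:
    print((u,v),d[v,u],world(c,u,v,d[v,u]).round(1))
E
```

```text
(373, 217) 1347.116 [ 425.5 -188.8   48.1]
(355, 245) 1198.9773 [434.5 -11.8  48.1]
(240, 255) 1125.3811 [678.1 144.2  66.2]
(325, 220) 1441.8029 [ 580.8 -225.5    2.1]
(262, 228) 1256.0353 [687.6  -5.7  65.3]
(286, 204) 1387.5692 [ 681.1 -164.5   69.2]
(243, 252) 1135.7334 [676.5 130.9  67.5]
(222, 318) 1004.8479 [646.1 307.1   6.1]
(277, 335) 905.68787 [496.4 359.5  35.8]
(363, 185) 1509.7347 [ 496.9 -368.9   71.1]
(326, 180) 1558.1105 [ 625.3 -383.6   70.2]
(326, 197) 1588.728 [ 626.9 -386.5    8.3]
```

View pics/side0c.png

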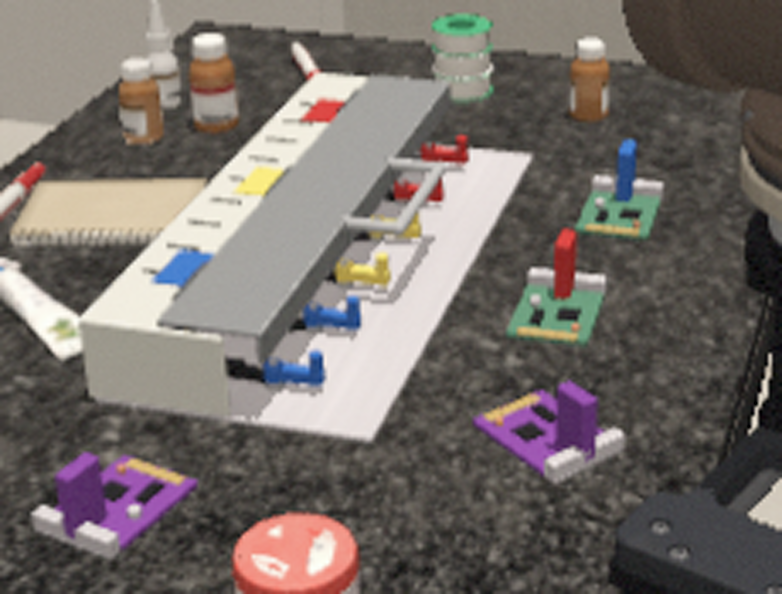

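```bash
cat >> h.py <<'E'
from scipy.spatial.transform import Rotation as Ro
def pose():
    o=observe(); return np.array(o['position']), Ro.from_rotvec(o['ee_rot'])
# yaw convention: tool x (jaw axis) heading in world xy, deg
def down(yaw):
    a=np.deg2rad(yaw); x=np.array([np.cos(a),np.sin(a),0]); y=np.array([0,0,-1.]); return Ro.from_matrix(np.c_[x,y,np.cross(x,y)])
def plan(target, yaw=None, p=None,R=None, R2=None):
    """print tool-frame shift (m), and rotation in tool (units of 6deg), shift taken in present axes"""
    if p is None: p,R=pose()
    if R2 is None: R2=down(yaw) if yaw is not None else R
    s=R.inv().apply(np.array(target,float)-p)/1000
    r=np.rad2deg((R.inv()*R2).as_rotvec())/6
    n=max(np.linalg.norm(s)/.0417, np.linalg.norm(r)*6/7.16)
    print('shift',s.round(4),'rot',r.round(3),'min rows',round(n,1), 'per row', (s/np.ceil(n)).round(4),(r/np.ceil(n)).round(3))
E
python3 - <<'E'
from h import *
p,R=pose();print(R.as_matrix().round(4)); x=R.as_matrix()[:,0];print(np.rad2deg(np.arctan2(x[1],x[0])))
plan([450,0,400],-90); plan([450,0,400],90)
p0,d,c=load('wrist0'); 
Rc=np.array(c['R']);o=-Rc.T@np.array(c['t']); print('cam in tool',R.inv().apply(o-p).round(1), (R.inv().as_matrix()@Rc.T).round(3))
E
```

```text
[[ 3.182e-01 -3.000e-04 -9.480e-01]
 [ 9.480e-01 -7.000e-04  3.182e-01]
 [-8.000e-04 -1.000e+00  1.000e-04]]
71.44662867034073
shift [-0.4818 -0.1744 -0.4266] rot [ 1.1000e-02  2.6908e+01 -3.0000e-03] min rows 22.5 per row [-0.0209 -0.0076 -0.0185] [ 0.    1.17 -0.  ]
shift [-0.4818 -0.1744 -0.4266] rot [-2.000e-03 -3.092e+00 -7.000e-03] min rows 16.0 per row [-0.0301 -0.0109 -0.0267] [-0.    -0.193 -0.   ]
cam in tool [-1.000e-01 -1.591e+02  6.600e+01] [[ 1.     0.001  0.   ]
 [-0.    -0.236  0.972]
 [ 0.001 -0.972 -0.236]]
```

```bash
python3 - <<'E'
from h import *
plan([590,0,410],90)
p,R=pose(); plan([590,0,410],None)
E
```

```text
shift [-0.4373 -0.1845 -0.5594] rot [-2.000e-03 -3.092e+00 -7.000e-03] min rows 17.6 per row [-0.0243 -0.0102 -0.0311] [-0.    -0.172 -0.   ]
shift [-0.4373 -0.1845 -0.5594] rot [0. 0. 0.] min rows 17.6 per row [-0.0243 -0.0102 -0.0311] [0. 0. 0.]
```

Call:
step_arm(series=[[[0,-0.03,0,0,0,0],[0,-0.03,0,0,0,0],[0,-0.03,0,0,0,0],[0,-0.03,0,0,0,0],[-0.0243,-0.03,-0.0311,0,0,0],[-0.0243,-0.03,-0.0311,0,0,0],[-0.0243,0,-0.0311,0,0,0],[-0.0243,0,-0.0311,0,0,0],[-0.0243,0,-0.0311,0,0,0],[-0.0243,0,-0.0311,0,0,0],[-0.0243,0,-0.0311,0,0,0],[-0.0243,0,-0.0311,0,0,0]]])

```text
time: 1.15
position: [366.4, 337.8, 396.1]
ee_rot: [-1.345, -0.968, 0.968]
ft_force: [1.0, 0.5, -0.6]
finger_gap: 95.2
```

Call:
step_arm(series=[[[-0.0243,0,-0.0311,0,0,0],[-0.0243,0,-0.0311,0,0,0],[-0.0243,0,-0.0311,0,0,0],[-0.0243,0,-0.0311,0,0,0],[-0.0243,0,-0.0311,0,0,0],[-0.0243,0,-0.0311,0,0,0],[-0.0243,0,-0.0311,0,0,0],[-0.0243,0,-0.0311,0,0,0],[-0.0243,0,-0.0311,0,0,0],[-0.0243,0,-0.0311,0,0,0],[0,0,0,0,-1.03,0],[0,0,0,0,-1.03,0]]])

```text
time: 2.15
position: [584.2, 8.1, 394.9]
ee_rot: [-1.256, -1.129, 1.131]
ft_force: [-0.6, 0.3, -0.3]
finger_gap: 95.1
```

Call:
step_arm(series=[[[0,0,0,0,-1.03,0],[0,0,0,0,0,0],[0,0,0,0,0,0]]])

```text
time: 2.4
position: [583.4, 10.3, 395.9]
ee_rot: [-1.211, -1.206, 1.207]
ft_force: [-0.3, 0.1, 0.5]
finger_gap: 94.9
```

```bash
python3 - <<'E'
from h import *
o=observe();print(o['time'],o['position'],o['qpos'],o['ft_force'])
for n in ("scene","side","wrist"): save(n,n+'1')
E
```

```text
2.4 [583.37010045  10.25655528 395.87411219] [-9.56541898e-02  3.09227015e-01  1.39881918e+00  1.02183498e-04
  1.43389424e+00 -1.66289581e+00] [-0.34036856  0.077663    0.48744996]
```

View pics/wrist1.png

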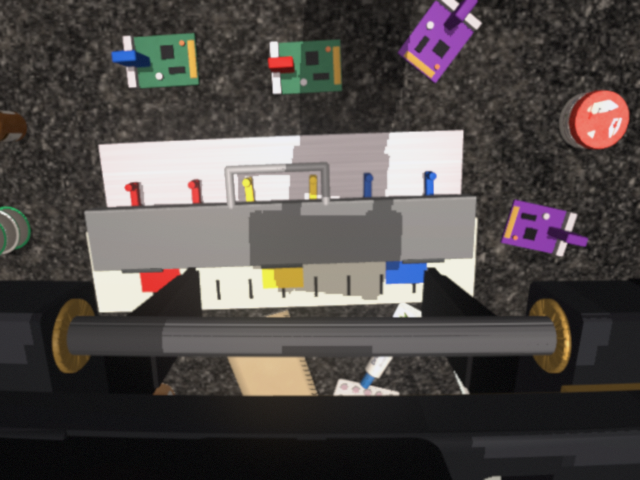

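View pics/scene1.png

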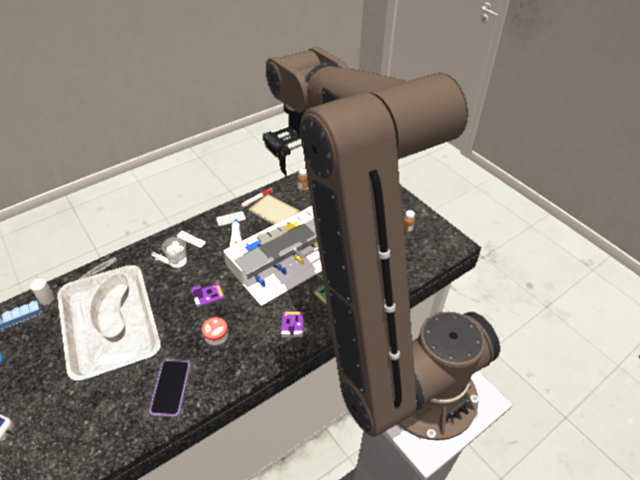

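The wrist view shows the blue board at (123,58)–(195,58), gold to the right, and the red board at (280,63)–(340,63), gold to the right. The purple ones are at (440,38) and (540,225). The bar is at (227–327,168) and all six levers are open. There's no yellow board. I'll measure the details next.

```bash
python3 - <<'E'
from h import *
p,d,c=load('wrist1')
def crop(x0,y0,x1,y1,f,fn): cv2.imwrite('pics/'+fn+'.png',cv2.resize(p[y0:y1,x0:x1,::-1],None,fx=f,fy=f,interpolation=cv2.INTER_CUBIC))
crop(90,120,490,320,2,'w1a'); crop(100,20,360,110,3,'w1b')
for u,v,z in [(100,146,3),(463,130,3),(101,206,3)]: print(u,v,atz(c,u,v,z).round(1), d[v,u])
for u,v in [(227,170),(327,166),(240,170),(277,168),(315,166),(160,281),(282,277),(406,273),(87,213),(474,199),(300,150),(120,150),(440,150)]:
    print((u,v),d[v,u],world(c,u,v,d[v,u]).round(1))
s=load('side1'); 
E
```

```text
100 146 [ 530.1 -263.1    3. ] 540.9288
463 130 [511.8 204.9   3. ] 536.93274
101 206 [ 608.8 -270.6    3. ] 561.802
(227, 170) 479.82532 [556.9 -85.1  71. ]
(327, 166) 476.4383 [552.6  28.5  73.5]
(240, 170) 476.74625 [556.7 -69.7  74.1]
(277, 168) 476.36792 [554.7 -27.9  74. ]
(315, 166) 475.63745 [552.5  15.   74.3]
(160, 281) 514.698 [ 691.4 -174.9   67.9]
(282, 277) 513.02014 [686.1 -25.   68.3]
(406, 273) 512.48517 [681.6 125.5  67.8]
(87, 213) 488.84973 [ 605.4 -252.6   73.5]
(474, 199) 486.76868 [590.4 199.4  72. ]
(300, 150) 541.44 [537.4  -3.6   2.9]
(120, 150) 541.14166 [ 535.6 -237.1    2.7]
(440, 150) 540.5626 [537.1 176.5   3.7]
```

View pics/w1a.png

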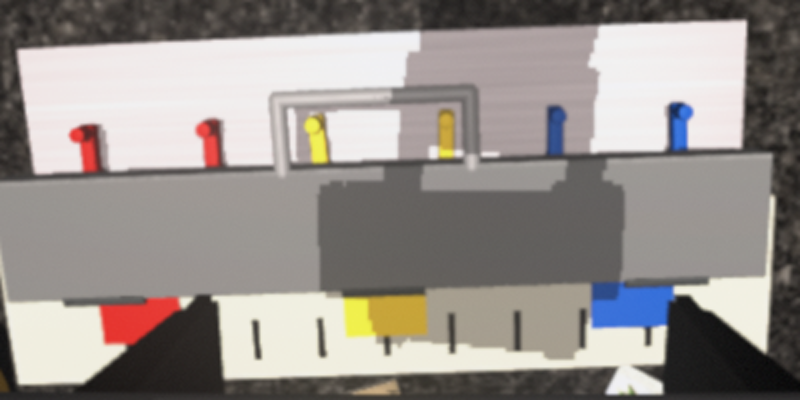

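View pics/w1b.png

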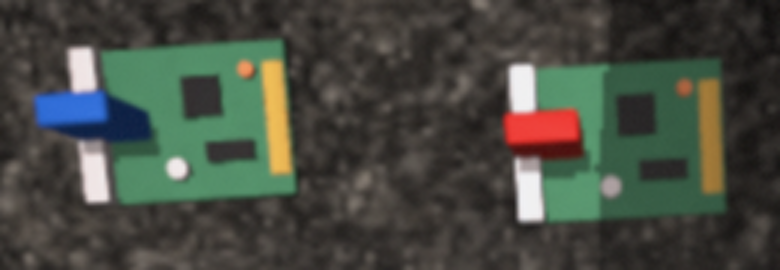

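View pics/side1.png

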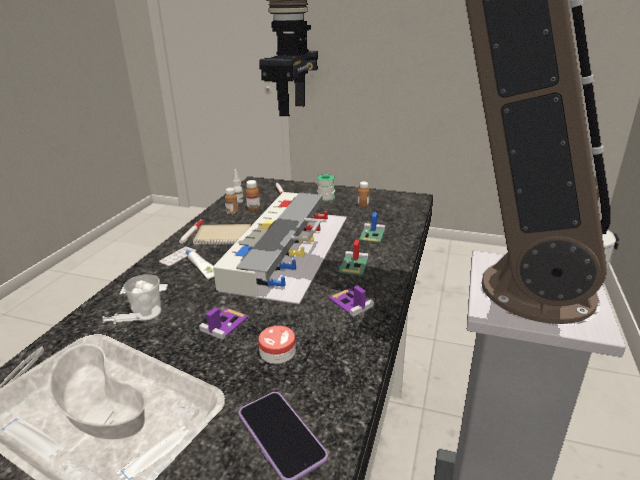

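```bash
cat >> h.py <<'E'
def cloud(d,c):
    h,w=d.shape; uv=np.stack(np.meshgrid(np.arange(w),np.arange(h)),-1).reshape(-1,1,2).astype(float)
    n=cv2.undistortPoints(uv,np.array(c['mtx']),np.array(c['dist'])).reshape(h,w,2)
    X=np.dstack([n[...,0]*d,n[...,1]*d,d]); return (X-np.array(c['t']).ravel())@np.array(c['R'])
def boards(fn,boxes):
    p,d,c=load(fn); W=cloud(d,c)
    hsv=cv2.cvtColor(p,cv2.COLOR_RGB2HSV)
    for name,(x0,y0,x1,y1) in boxes.items():
        m=np.zeros(d.shape,bool); m[y0:y1,x0:x1]=1
        t=m&(W[...,2]>46)&(W[...,2]<60)&(d>0)
        P=W[t]; r=cv2.minAreaRect(P[:,:2].astype(np.float32))
        print(name,'handle top n',t.sum(),'med z',np.median(P[:,2]).round(1),'mean',P.mean(0).round(1),'rect',np.round(r[0],1),np.round(r[1],1),round(r[2],1))
        g=m&(W[...,2]<12)&(hsv[...,0]>40)&(hsv[...,0]<90)&(hsv[...,1]>70)
        cnt,_=cv2.findContours(g.astype(np.uint8),cv2.RETR_EXTERNAL,cv2.CHAIN_APPROX_NONE); k=max(cnt,key=cv2.contourArea)
        Q=np.array([atz(c,u,v,4)[:2] for u,v in k[:,0]],np.float32); r=cv2.minAreaRect(Q); print('   board',np.round(r[0],1),np.round(r[1],1),round(r[2],2))
        go=m&(hsv[...,0]>12)&(hsv[...,0]<28)&(hsv[...,1]>110)
        cnt,_=cv2.findContours(go.astype(np.uint8),cv2.RETR_EXTERNAL,cv2.CHAIN_APPROX_NONE); k=max(cnt,key=cv2.contourArea)
        Q=np.array([atz(c,u,v,4)[:2] for u,v in k[:,0]],np.float32); r=cv2.minAreaRect(Q); print('   gold',np.round(r[0],1),np.round(r[1],1),round(r[2],2))
E
python3 - <<'E'
from h import *
boards('wrist1',{'blue':(105,25,205,95),'red':(262,30,348,100)})
p,d,c=load('wrist1'); g=cv2.cvtColor(p,cv2.COLOR_RGB2GRAY).astype(float)
def edge(a,thr): # first crossing
    i=np.where((a[:-1]<thr)&(a[1:]>=thr))[0]
    if len(i)==0: return None
    i=i[0]; return i+(thr-a[i])/(a[i+1]-a[i])
F=[];
for u in range(120,440,4):
    e=edge(g[120:165,u],130 if not 285<u<400 else 105)
    if e is not None: F.append(atz(c,u,120+e,3)[:2])
F=np.array(F); b=np.polyfit(F[:,1],F[:,0],1); res=F[:,0]-np.polyval(b,F[:,1]); 
for _ in range(3):
    k=abs(res)<2*res.std()+.3; b=np.polyfit(F[k,1],F[k,0],1); res=F[:,0]-np.polyval(b,F[:,1])
print('front',b,res[k].std(),k.sum(), 'yaw',np.rad2deg(np.arctan(-b[0])))
L=[];Rr=[]
for v in range(152,195,3):
    e=edge(g[v,80:130],130); 
    if e is not None: L.append(atz(c,80+e,v,3)[:2])
    e=edge(g[v,430:490][::-1],130)
    if e is not None: Rr.append(atz(c,489-e,v,3)[:2])
th=np.arctan(-b[0]); M=np.array([[np.cos(th),np.sin(th)],[-np.sin(th),np.cos(th)]])
L=np.array(L)@M.T; Rr=np.array(Rr)@M.T; Fh=F[k]@M.T
yl=np.median(L[:,1]);yr=np.median(Rr[:,1]); print(yl,yr,yr-yl, L[:,1].std(),Rr[:,1].std())
o=M.T@np.array([np.median(Fh[:,0])+100,(yl+yr)/2]); print('hub',o,np.rad2deg(th))
W=cloud(d,c); m=(W[...,2]>70)&(d>0)&(W[...,0]<565)&(W[...,0]>545); P=W[m]; print('bar',P.mean(0),P.min(0),P.max(0))
bar=o+M.T@np.array([-65,0]);print(bar)
E
```

```text
blue handle top n 281 med z 51.7 mean [ 429.  -200.6   51.5] rect [ 428.7 -201.2] [11.8 28. ] 2.0
   board [ 427.1 -168. ] [61.5 76.2] 2.06
   gold [ 425.4 -135.8] [43.8  9.4] 2.82
red handle top n 299 med z 51.9 mean [438.2 -23.8  51.7] rect [437.7 -23.9] [12.8 28.2] 3.7
   board [436.    9.6] [61.1 74.1] 3.34
   gold [433.7  42.1] [43.5  8.6] 0.62
front [-3.33929881e-02  5.18106403e+02] 0.2744035583311218 80 yaw 1.9125665984258662
-283.5056313493371 188.18361530024617 471.68924664958325 0.10742163546835833 0.46186017321101297
hub [619.09976747 -27.01398266] 1.9125665984258662
bar [557.08252396  11.76065354 490.38748932] [547.73389057 -88.61277772  70.01838484] [564.99974631  86.50988673 513.76347015]
[554.13597767 -29.18331771]
```

Call:
step_arm(series=[[[0,0,0,0,1.13,0],[0,0,0,0,1.13,0],[0,0,0,0,1.13,0],[0,0,0,0,1.13,0],[0,0,0,0,1.13,0],[0,0,0,0,1.13,0],[0,0,0,0,1.13,0],[0,0,0,0,1.13,0],[0,0,0,0,1.13,0],[0,0,0,0,1.13,0],[0,0,0,0,1.13,0],[0,0,0,0,1.13,0]]], gripper=0.32)

```text
time: 3.55
position: [583.4, 10.5, 396.1]
ee_rot: [-1.568, -0.112, 0.112]
ft_force: [-0.5, 0.2, -0.7]
finger_gap: 31.0
```

Call:
step_arm(series=[[[0,0,0,0,1.13,0],[0,0,0,0,0,0],[0,0,0,0,0,0]]])

```text
time: 3.8
position: [583.4, 10.4, 396.1]
ee_rot: [-1.571, -0.028, 0.027]
ft_force: [0.6, 0.2, -0.1]
finger_gap: 30.3
```

```bash
python3 - <<'E'
from h import *
print(observe()['time'],pose()[0])
plan([554.1,-29.2,110],1.9)
save('wrist','wrist2')
E
```

```text
3.8 [583.38476753  10.42033537 396.10746971]
shift [-0.0307  0.2861 -0.0386] rot [-0.001  0.018  0.001] min rows 7.0 per row [-0.0044  0.0409 -0.0055] [-0.     0.003  0.   ]
```

View pics/wrist2.png

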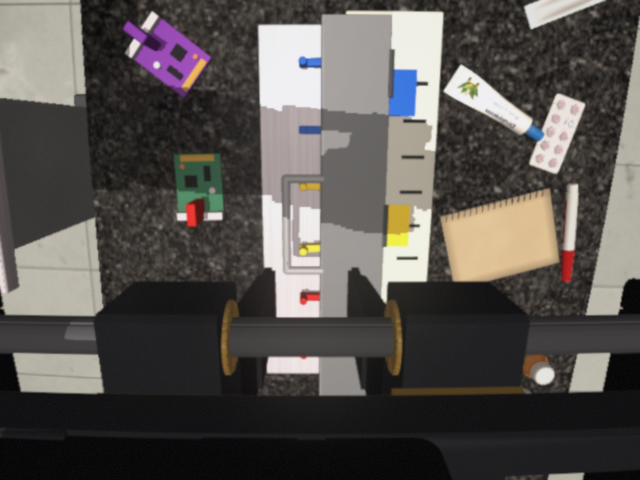

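```bash
python3 - <<'E'
from h import *
p,d,c=load('wrist2'); W=cloud(d,c)
for v in (190,205,220,240,258):
    m=[u for u in range(278,298) if d[v,u]>0 and 69<W[v,u,2]<80]; print(v,m[0],m[-1],W[v,m].mean(0).round(1))
g=cv2.cvtColor(p,cv2.COLOR_RGB2GRAY)
for u,v in [(259,30),(268,370),(303,62),(303,298)]: print(u,v,atz(c,u,v,3 if u<270 else 36).round(1))
hub=np.array([619.1,-27.0]);th=np.deg2rad(1.9)
def H(x,y,z): return [hub[0]+x*np.cos(th)-y*np.sin(th),hub[1]+x*np.sin(th)+y*np.cos(th),z]
for q in [(-100,235,3),(-100,-235,3),(-65,55,73),(-65,-55,73),(-46,190,36),(-46,-110,36)]: print(q,proj(c,H(*q)).round(1))
E
```

```text
190 282 289 [553.8  12.7  72. ]
205 282 289 [554.2  -4.6  72.4]
220 282 290 [555.2 -22.3  71.7]
240 283 290 [556.3 -46.2  72.3]
258 283 290 [556.9 -68.1  72.7]
259 30 [513.  198.2   3. ]
268 370 [ 529.9 -261.1    3. ]
303 62 [568.5 157.6  36. ]
303 298 [ 577.8 -133.    36. ]
(-100, 235, 3) [[257.7  24.4]]
(-100, -235, 3) [[266.  372.4]]
(-65, 55, 73) [[284.4 178.6]]
(-65, -55, 73) [[285.4 270.9]]
(-46, 190, 36) [[301.6  58.6]]
(-46, -110, 36) [[302.1 301.9]]
```

```bash
cat >> h.py <<'E'
hub=np.array([620.0,-26.5]);TH=2.05
def H(x,y,z):
    t=np.deg2rad(TH); return np.array([hub[0]+x*np.cos(t)-y*np.sin(t),hub[1]+x*np.sin(t)+y*np.cos(t),z])
E
python3 - <<'E'
from h import *
plan(H(-65,0,110),TH); plan(H(-65,0,60),TH)
E
```

```text
shift [-0.0298  0.2861 -0.0382] rot [-0.001 -0.     0.001] min rows 7.0 per row [-0.0043  0.0409 -0.0055] [-0. -0.  0.]
shift [-0.0298  0.3361 -0.0382] rot [-0.001 -0.     0.001] min rows 8.1 per row [-0.0033  0.0373 -0.0042] [-0. -0.  0.]
```

Call:
step_arm(series=[[[-0.0075,0,-0.0096,0,0,0],[-0.0075,0.03,-0.0096,0,0,0],[-0.0074,0.032,-0.0095,0,0,0],[-0.0074,0.032,-0.0095,0,0,0],[0,0.032,0,0,0,0],[0,0.032,0,0,0,0],[0,0.032,0,0,0,0],[0,0.032,0,0,0,0],[0,0.032,0,0,0,0],[0,0.032,0,0,0,0],[0,0,0,0,0,0],[0,0,0,0,0,0]]])

```text
time: 4.85
position: [554.3, -29.2, 109.7]
ee_rot: [-1.57, -0.024, 0.028]
ft_force: [-0.1, -0.1, 0.5]
finger_gap: 30.7
```

```bash
python3 - <<'E'
from h import *
plan(H(-65,0,60),TH); save('side','side3'); p=load('side3')[0]; cv2.imwrite('pics/side3c.png',cv2.resize(p[150:320,190:430,::-1],None,fx=3,fy=3)); save('wrist','wrist3')
E
```

```text
shift [0.0009 0.0497 0.0003] rot [-0.005 -0.024 -0.024] min rows 1.2 per row [0.0005 0.0249 0.0002] [-0.003 -0.012 -0.012]
```

View pics/side3c.png

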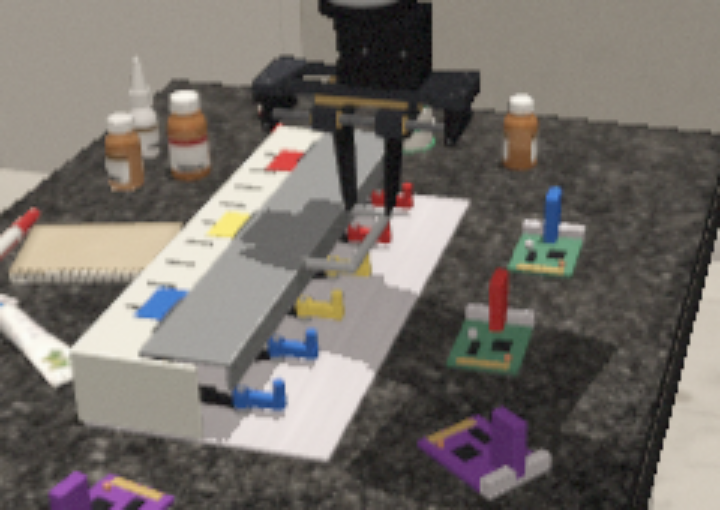

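View pics/wrist3.png

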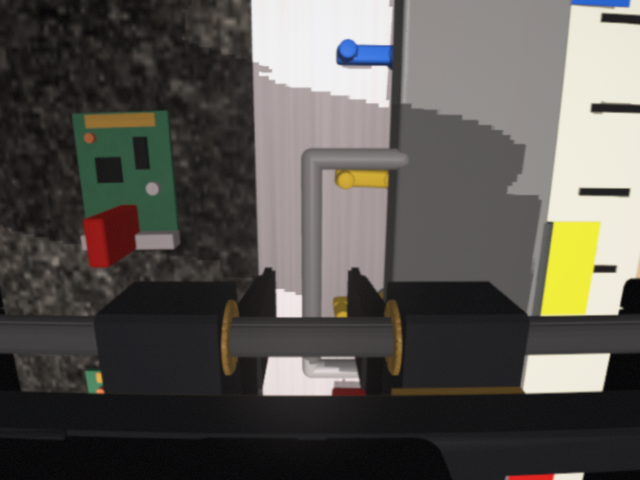

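The fingers straddle the bar, which runs at u≈312 between fingers at about 265 and 357. Descending and gripping.

Call:
step_arm(series=[[[0.0005,0.016,0,0,0,0],[0.0005,0.016,0,0,0,0],[0,0.016,0,0,0,0],[0,0,0,0,0,0],[0,0,0,0,0,0]]])

```text
time: 5.37
position: [556.4, -29.0, 63.5]
ee_rot: [-1.571, -0.027, 0.025]
ft_force: [0.6, 0.1, 0.5]
finger_gap: 30.4
```

Call:
step_arm(series=[[[0,0,0,0,0,0],[0,0,0,0,0,0],[0,0,0,0,0,0],[0,0,0,0,0,0],[0,0,0,0,0,0],[0,0,0,0,0,0]]], gripper=0, force=25)

```text
time: 5.87
position: [555.0, -28.8, 62.8]
ee_rot: [-1.571, -0.024, 0.027]
ft_force: [-6.8, -1.4, 7.5]
finger_gap: 9.3
```

```bash
python3 - <<'E'
from h import *
p,R=pose();print(p,observe()['ft_force'],observe()['finger_gap'])
# arc rows in tool axes: dx along tool x (hub x), dy = -dz
th=np.linspace(0,2.0,25)
x=-115*np.cos(th);z=115*np.sin(th)
print(np.c_[np.diff(x),-np.diff(z)].round(1).tolist())
E
```

```text
[555.03758256 -28.82295354  62.78026105] [-6.82914534 -1.39079513  7.53734466] 9.269565808519989
[[0.4, -9.6], [1.2, -9.5], [2.0, -9.4], [2.8, -9.2], [3.5, -8.9], [4.2, -8.6], [4.9, -8.2], [5.6, -7.8], [6.2, -7.3], [6.8, -6.7], [7.4, -6.1], [7.8, -5.5], [8.3, -4.8], [8.6, -4.1], [9.0, -3.4], [9.2, -2.6], [9.4, -1.9], [9.5, -1.1], [9.6, -0.3], [9.6, 0.5], [9.5, 1.3], [9.3, 2.1], [9.1, 2.9], [8.9, 3.6]]
```

Call:
step_arm(series=[[[-0.001,-0.0096,0,0,0,0],[0.0012,-0.0095,0,0,0,0],[0.002,-0.0094,0,0,0,0],[0.0028,-0.0092,0,0,0,0],[0.0035,-0.0089,0,0,0,0],[0.0042,-0.0086,0,0,0,0],[0.0049,-0.0082,0,0,0,0],[0.0056,-0.0078,0,0,0,0],[0.0062,-0.0073,0,0,0,0],[0.0068,-0.0067,0,0,0,0],[0.0074,-0.0061,0,0,0,0],[0.0078,-0.0055,0,0,0,0]]])

```text
time: 6.87
position: [606.1, -27.3, 160.5]
ee_rot: [-1.571, -0.023, 0.028]
ft_force: [-8.3, -3.0, 8.3]
finger_gap: 9.1
```

```bash
python3 - <<'E'
from h import *
p,R=pose();o=observe();print(p,o['ft_force'],o['finger_gap'])
# implied radius/angle
h=H(50,0,68); v=p+[0,0,8]-h; print(np.hypot(v[0],v[2]),np.arctan2(v[2],-v[0])); print(H(50-115*np.cos(1),0,60+115*np.sin(1)))
E
```

```text
[606.06215255 -27.25583925 160.49156178] [-8.25753352 -2.98582087  8.34232382] 9.083782417784803
119.09034918420265 1.0043740589447427
[607.87300118 -26.93408016 156.76916325]
```

Call:
step_arm(series=[[[0.008,-0.0045,0,0,0,0],[0.0086,-0.004,0,0,0,0],[0.009,-0.0032,0,0,0,0],[0.0092,-0.0025,0,0,0,0],[0.0094,-0.0017,0,0,0,0],[0.0095,-0.001,0,0,0,0],[0.0096,-0.0002,0,0,0,0],[0.0096,0.0005,0,0,0,0],[0.0095,0.0014,0,0,0,0],[0.0093,0.0022,0,0,0,0],[0.0091,0.003,0,0,0,0],[0.006,0.0026,0,0,0,0]]])

```text
time: 7.87
position: [715.2, -23.8, 166.4]
ee_rot: [-1.571, -0.026, 0.025]
ft_force: [0.4, -1.8, 2.3]
finger_gap: 8.9
```

```bash
python3 - <<'E'
from h import *
p,R=pose();o=observe();print(p,o['ft_force'],o['finger_gap'])
h=H(50,0,71); v=p+[0,0,8]-h; print(np.hypot(v[0],v[2]),np.arctan2(v[2],-v[0])); print(H(50-115*np.cos(2),0,63+115*np.sin(2)))
E
```

```text
[715.19101356 -23.77755365 166.36883803] [ 0.35297305 -1.83035144  2.27974188] 8.922430975484573
112.82835490837144 1.9831998451704833
[717.79425691 -22.99950101 167.56920408]
```

Near the stop. Two more small rows, then check.

Call:
step_arm(series=[[[0.003,0.0012,0,0,0,0],[0.002,0.001,0,0,0,0],[0,0,0,0,0,0]]])

```text
time: 8.12
position: [717.8, -23.6, 165.0]
ee_rot: [-1.571, -0.023, 0.028]
ft_force: [-11.4, -2.7, 12.0]
finger_gap: 9.4
```

Call:
step_arm(series=[[[0,0,0,0,0,0],[0,0,0,0,0,0],[0,0,0,0,0,0],[0,0,0,0,0,0]]], gripper=0.32)

```text
time: 8.45
position: [719.1, -23.4, 163.7]
ee_rot: [-1.57, -0.025, 0.025]
ft_force: [-0.1, -0.3, 0.6]
finger_gap: 28.2
```

Call:
step_arm(series=[[[0,-0.02,0,0,0,0],[0,-0.03,0,0,0,0],[0,-0.03,0,0,0,0],[0,-0.03,0,0,0,0],[0,-0.03,0,0,0,0],[0,0,0,0,0,0]]])

```text
time: 8.95
position: [720.4, -23.5, 310.8]
ee_rot: [-1.572, -0.033, 0.018]
ft_force: [0.1, 0.2, 0.3]
finger_gap: 30.4
```

```bash
python3 - <<'E'
from h import *
save('side','side4'); p=load('side4')[0]; cv2.imwrite('pics/side4c.png',cv2.resize(p[120:320,190:430,::-1],None,fx=3,fy=3))
o=observe();print(o['position'],o['qpos'])
E
```

```text
[719.84157454 -23.49772435 307.43164989] [-1.24342320e-01  5.77315750e-01  1.18388296e+00  2.34488930e-04
  1.37456391e+00 -1.56836633e-01]
```

View pics/side4c.png

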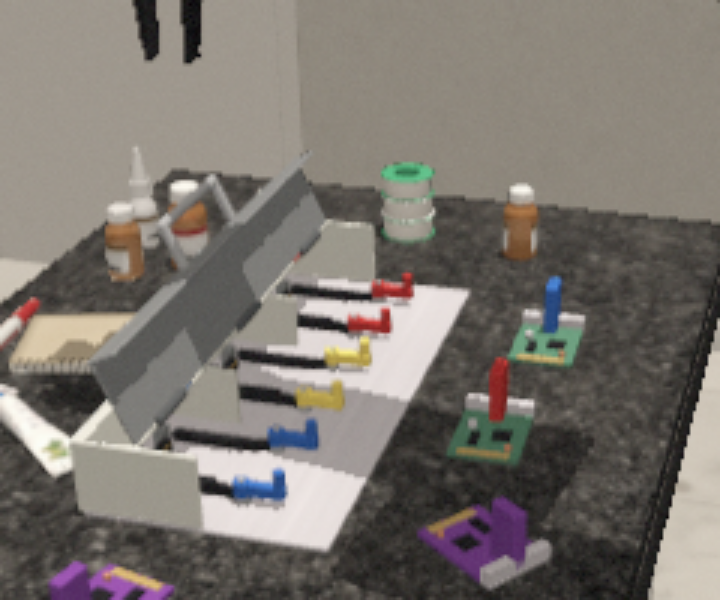

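The cover rests open. I'll measure the red and blue boards in the later views too.

```bash
python3 - <<'E'
from h import *
boards('wrist2',{'red':(165,145,230,235)})
boards('wrist3',{'red':(65,100,190,272)})
boards('side4',{'blue':(355,205,395,245),'red':(335,230,375,280)})
plan([438,-24,230],3.4)
E
```

```text
red handle top n 240 med z 51.7 mean [438.3 -23.1  51.6] rect [437.7 -23.3] [12.  27.9] 3.6
   board [436.1   9.7] [61.2 74.8] 3.07
   gold [434.1  42. ] [43.5  8.2] 3.92
red handle top n 1234 med z 51.9 mean [439.5 -23.5  51.4] rect [438.5 -24.1] [12.7 28.1] 1.5
   board [436.8   9.6] [61.8 75. ] 3.05
   gold [434.5  41.9] [44.3  8.2] 2.66
blue handle top n 48 med z 52.2 mean [ 429.4 -111.2   51.9] rect [ 430.  -113.8] [204.7  13.2] 87.2
   board [ 422.9 -163. ] [61.  72.8] 5.78
   gold [ 491.5 -360.1] [22.7  8.1] 15.46
red handle top n 37 med z 51.9 mean [434.7 -20.8  51.1] rect [435.1 -25.9] [34.  11.7] 89.7
   board [433.   15.2] [59.9 77.3] 3.29
   gold [423.4  40.7] [21.1  5.2] 2.53
shift [-0.2822  0.0758  0.0087] rot [ 0.007 -0.257  0.055] min rows 7.0 per row [-0.0353  0.0095  0.0011] [ 0.001 -0.032  0.007]
```

Call:
step_arm(series=[[[-0.035,0,0.001,0,-0.03,0],[-0.035,0,0.001,0,-0.03,0],[-0.035,0,0.001,0,-0.03,0],[-0.035,0,0.001,0,-0.03,0],[-0.035,0,0.001,0,-0.03,0],[-0.035,0.02,0.001,0,-0.03,0],[-0.035,0.02,0.001,0,0,0],[-0.035,0.02,0.001,0,0,0],[0,0.02,0,0,0,0],[0,0,0,0,0,0],[0,0,0,0,0,0]]])

```text
time: 9.92
position: [439.0, -27.6, 223.6]
ee_rot: [-1.57, -0.039, 0.041]
ft_force: [0.9, -0.1, 0.5]
finger_gap: 30.5
```

```bash
python3 - <<'E'
from h import *
save('wrist','wrist5')
plan([438,-23.8,110],3.2); print(observe()['qpos'])
E
```

```text
shift [-0.0016  0.1143  0.004 ] rot [-0.001 -0.046  0.   ] min rows 2.7 per row [-0.0005  0.0381  0.0013] [-0.    -0.015  0.   ]
[-2.13083092e-01  2.30977816e-01  1.98888680e+00  1.88403322e-04
  9.21730888e-01 -2.64241745e-01]
```

View pics/wrist5.png

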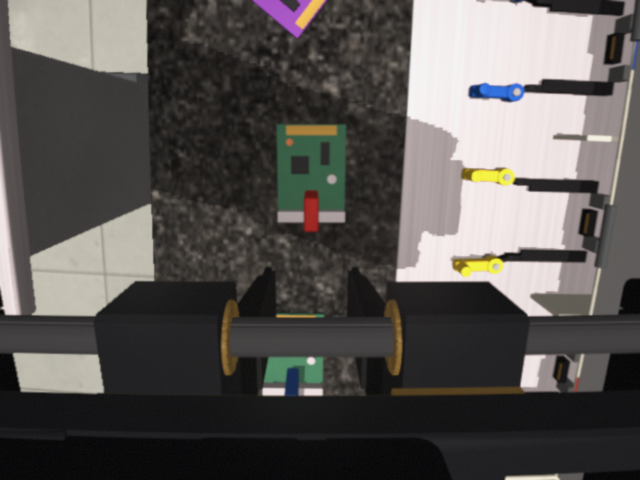

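```bash
python3 - <<'E'
from h import *
p,d,c=load('wrist5'); W=cloud(d,c)
for (u,v),q in zip([(517,92),(508,177),(496,266)],[(-15,110),(-15,40),(-15,-40)]): print(W[v,u].round(1), H(*q,0).round(1))
boards('wrist5',{'red':(265,115,360,240)})
E
```

```text
[601.4  81.9  25.5] [601.1  82.9   0. ]
[605.1  12.4  23.8] [603.6  12.9   0. ]
[607.1 -67.3  23.3] [606.4 -67.    0. ]
red handle top n 518 med z 51.9 mean [438.3 -22.7  51.7] rect [438.1 -23.2] [11.9 27.3] 3.3
   board [436.6  10. ] [60.8 74. ] 2.98
   gold [434.9  42.3] [43.6  7.7] 2.98
```

Call:
step_arm(series=[[[-0.0005,0.03,0.0013,0,-0.046,0],[-0.0005,0.03,0.0013,0,0,0],[-0.0005,0.03,0.0013,0,0,0],[0,0.024,0,0,0,0],[0,0,0,0,0,0],[0,0,0,0,0,0]]])

```text
time: 10.47
position: [438.0, -23.8, 110.1]
ee_rot: [-1.57, -0.043, 0.045]
ft_force: [-0.1, 0.0, 0.4]
finger_gap: 30.3
```

```bash
python3 - <<'E'
from h import *
plan([438,-23.8,29.5],3.2)
E
```

```text
shift [ 0.0001  0.0806 -0.0001] rot [-0.005  0.003 -0.013] min rows 1.9 per row [ 0.      0.0403 -0.    ] [-0.002  0.002 -0.006]
```

Call:
step_arm(series=[[[0,0.03,0,0,0,0],[0,0.03,0,0,0,0],[0,0.015,0,0,0,0],[0,0.0055,0,0,0,0],[0,0,0,0,0,0],[0,0,0,0,0,0]]])

```text
time: 10.97
position: [438.3, -23.9, 30.8]
ee_rot: [-1.571, -0.045, 0.043]
ft_force: [0.7, 0.2, 0.0]
finger_gap: 30.3
```

Call:
step_arm(series=[[[0,0,0,0,0,0],[0,0,0,0,0,0],[0,0,0,0,0,0],[0,0,0,0,0,0],[0,0,0,0,0,0]]], gripper=0, force=30)

```text
time: 11.38
position: [437.6, -23.8, 30.3]
ee_rot: [-1.571, -0.045, 0.043]
ft_force: [-1.2, 0.7, 8.8]
finger_gap: 11.9
```

Call:
step_arm(series=[[[0,-0.01,0,0,0,0],[0,-0.02,0,0,0,0],[0,-0.02,0,0,0,0],[0,-0.02,0,0,0,0],[0,0,0,0,0,0],[0,0,0,0,0,0]]])

```text
time: 11.88
position: [437.5, -23.8, 100.2]
ee_rot: [-1.571, -0.046, 0.042]
ft_force: [-0.1, -0.1, -1.9]
finger_gap: 11.6
```

```bash
python3 - <<'E'
from h import *
save('wrist','wrist6'); o=observe(); print(o['qpos'])
t=H(-105,-150,110); plan(t,TH-90); p,R=pose();
# board yaw rel tool
x=R.as_matrix()[:,0]; print(np.rad2deg(np.arctan2(x[1],x[0])))
E
```

```text
[-2.05425919e-01  4.33324652e-01  2.13628030e+00  1.57109630e-04
  5.71340891e-01 -2.61483992e-01]
shift [ 0.0744 -0.0104 -0.1608] rot [-4.0000e-03  1.5192e+01  5.0000e-03] min rows 12.7 per row [ 0.0057 -0.0008 -0.0124] [-0.     1.169  0.   ]
3.204322088518136
```

View pics/wrist6.png

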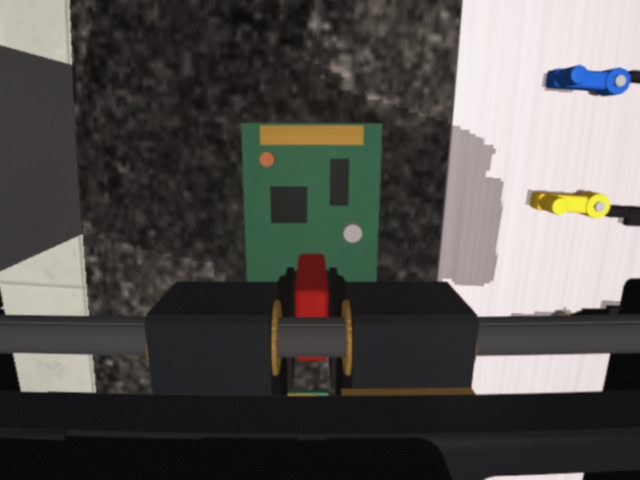

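Call:
step_arm(series=[[[0,0,0,0,1.085,0],[0,0,0,0,1.085,0],[0,0,0,0,1.085,0],[0,0,0,0,1.085,0],[0,0,0,0,1.085,0],[0,0,0,0,1.085,0],[0,0,0,0,1.085,0],[0,0,0,0,1.085,0],[0,0,0,0,1.085,0],[0,0,0,0,1.085,0],[0,0,0,0,1.085,0],[0,0,0,0,1.085,0]]])

```text
time: 12.93
position: [436.7, -23.7, 98.4]
ee_rot: [-1.321, 1.019, -1.016]
ft_force: [0.2, -0.3, -1.5]
finger_gap: 11.3
```

Call:
step_arm(series=[[[0,0,0,0,1.085,0],[0,0,0,0,1.085,0],[0,0,0,0,0,0],[0,0,0,0,0,0]]])

```text
time: 13.27
position: [436.8, -23.7, 98.7]
ee_rot: [-1.228, 1.181, -1.179]
ft_force: [-0.8, -0.1, -1.2]
finger_gap: 12.0
```

```bash
python3 - <<'E'
from h import *
o=observe(); print(o['qpos'],o['finger_gap']); plan(H(-110,-150,90),TH-90); plan(H(-110,-150,60),TH-90)
E
```

```text
[-2.05505668e-01  4.35136510e-01  2.13633634e+00  1.50944321e-04
  5.71796711e-01  1.32569083e+00] 11.957991951618476
shift [0.1596 0.0085 0.0724] rot [ 0.015  0.035 -0.005] min rows 4.2 per row [0.0319 0.0017 0.0145] [ 0.003  0.007 -0.001]
shift [0.1596 0.0385 0.0724] rot [ 0.015  0.035 -0.005] min rows 4.3 per row [0.0319 0.0077 0.0145] [ 0.003  0.007 -0.001]
```

Call:
step_arm(series=[[[0.0,0,0.02,0,0,0],[0.0266,0,0.02,0,0.035,0],[0.0266,0,0.0324,0,0,0],[0.0266,0,0,0,0,0],[0.0266,0,0,0,0,0],[0.0266,0,0,0,0,0],[0.0266,0,0,0,0,0],[0,0,0,0,0,0],[0,0,0,0,0,0]]])

```text
time: 14.02
position: [514.2, -181.5, 98.8]
ee_rot: [-1.225, 1.185, -1.184]
ft_force: [-0.5, 0.8, -0.5]
finger_gap: 11.7
```

```bash
python3 - <<'E'
from h import *
save('wrist','wrist7'); save('side','side7');save('scene','scene7')
p=load('side7')[0]; cv2.imwrite('pics/side7c.png',cv2.resize(p[120:320,190:430,::-1],None,fx=3,fy=3))
plan(H(-110,-150,60),TH-90); plan(H(-110,-150,34.3),TH-90)
E
```

```text
shift [0.0006 0.0392 0.0011] rot [ 0.007 -0.013 -0.006] min rows 0.9 per row [0.0006 0.0392 0.0011] [ 0.007 -0.013 -0.006]
shift [0.0007 0.0649 0.0011] rot [ 0.007 -0.013 -0.006] min rows 1.6 per row [0.0003 0.0325 0.0006] [ 0.004 -0.006 -0.003]
```

View pics/wrist7.png

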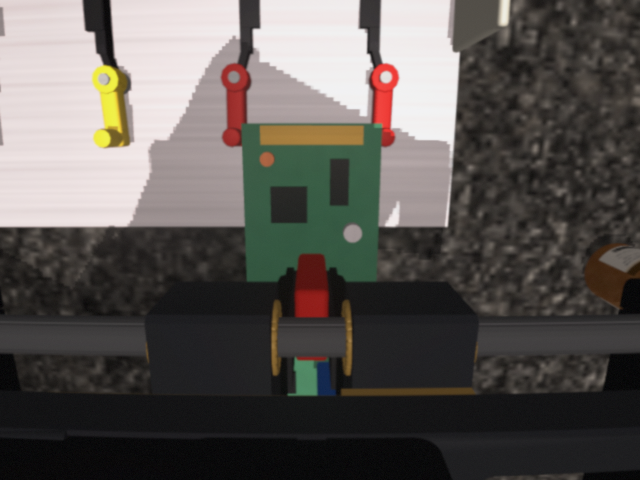

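View pics/side7c.png

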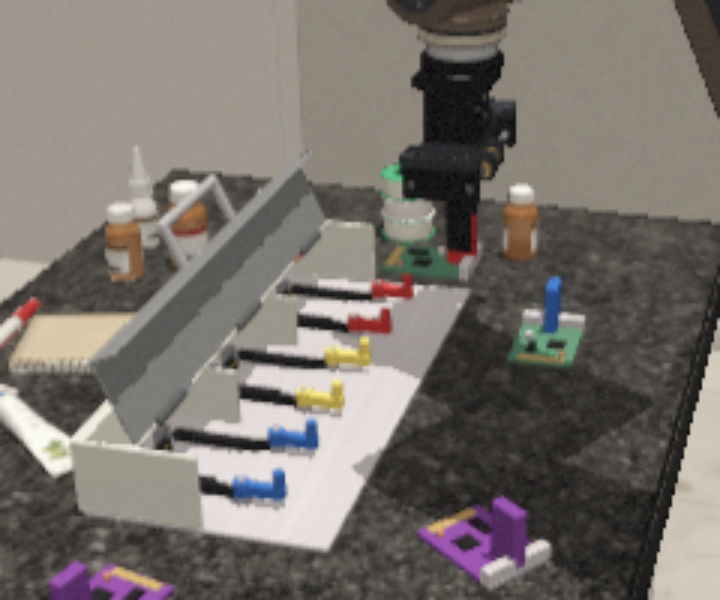

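```bash
python3 - <<'E'
from h import *
p,d,c=load('wrist7'); W=cloud(d,c)
for (u,v),q in zip([(234,77),(384.5,77),(105,78)],[(-15,-110),(-15,-190),(-15,-40)]):
    print(W[v,int(u)].round(1), atz(c,u,v,24).round(1), H(*q,0).round(1))
# front apron edge near board
for u,v in [(160,226),(200,226),(420,226)]: print(atz(c,u,v,3).round(1),H(-100,-150,3).round(1))
# board gold edge corners in tool frame
P,R=pose(); P=P
for u,v in [(243,124),(382,124)]: 
    w=W[v+2,int(u)+(3 if u<300 else -3)]; print('corner',w.round(1), R.inv().apply(w-P).round(1))
E
```

```text
[ 608.4 -137.7   23.6] [ 608.3 -137.7   24. ] [ 608.9 -137.     0. ]
[ 611.  -216.4   24.3] [ 611.1 -216.8   24. ] [ 611.8 -216.9    0. ]
[606.4 -68.7  24.2] [606.5 -68.6  24. ] [606.4 -67.    0. ]
[521.8 -87.4   3. ] [ 525.4 -180.     3. ]
[ 522.6 -112.4    3. ] [ 525.4 -180.     3. ]
[ 527.4 -248.4    3. ] [ 525.4 -180.     3. ]
corner [ 582.9 -151.5   72.6] [-25.9  26.6  69.5]
corner [ 584.8 -208.2   71.7] [30.9 27.5 69.5]
```

```bash
python3 - <<'E'
from h import *
for fn in ('wrist6','wrist7'):
    p,d,c=load(fn); W=cloud(d,c); hsv=cv2.cvtColor(p,cv2.COLOR_RGB2HSV)
    t=np.array(c['t']);Rc=np.array(c['R']); cam=-Rc.T@t
    # tool axes from cam: tool x = cam x ; cam in tool approx (-0.1,-159.1,66)
    for v in (160,190,220,250):
        g=(hsv[v,:,0]>40)&(hsv[v,:,0]<95)&(hsv[v,:,1]>70); u=np.where(g[200:420])[0]+200
        z=np.median(W[v,u[5:-5],2]); a=atz(c,u[0]-.5,v,z);b=atz(c,u[-1]+.5,v,z)
        print(fn,v,u[0],u[-1],z.round(1),np.round((Rc@(a-cam))[0],1),np.round((Rc@(b-cam))[0],1))
    for v in (290,310): 
        r=(hsv[v,:,0]<8)&(hsv[v,:,1]>150); u=np.where(r[250:380])[0]+250
        print('handle',v,u[0],u[-1],d[v,(u[0]+u[-1])//2], (u.mean()-311.2)/423.5*d[v,(u[0]+u[-1])//2])
E
```

```text
wrist6 160 242 380 74.1 -30.2 30.0
wrist6 190 243 379 74.0 -30.2 30.0
wrist6 220 245 378 74.0 -29.8 30.1
wrist6 250 246 377 74.1 -29.9 30.1
handle 290 294 328 146.81049 -0.06933198859024103
handle 310 294 328 147.11754 -0.06947699572710275
wrist7 160 244 379 72.5 -29.3 29.6
wrist7 190 245 378 72.6 -29.3 29.6
wrist7 220 246 377 72.6 -29.4 29.6
wrist7 250 246 376 72.6 -29.9 29.7
handle 290 294 328 146.96585 -0.06940536048645561
handle 310 294 328 147.67067 -0.06973821466618921
```

```bash
python3 - <<'E'
from h import *
P,R=pose(); p,d,c=save('wrist','wrist8'); P2,_=pose(); print(P,P2)
Rc=np.array(c['R']);cam=-Rc.T@np.array(c['t']); print('cam in tool',R.inv().apply(cam-P))
print((R.inv().as_matrix()@Rc.T).round(4))
cv2.imwrite('pics/w8c.png',cv2.resize(p[40:180,70:410,::-1],None,fx=2.3,fy=2.3,interpolation=cv2.INTER_CUBIC))
E
```

```text
[ 514.35777161 -179.74965923   99.21080651] [ 514.47699364 -179.61827806   99.34449754]
cam in tool [ 1.35751476e-01 -1.59199253e+02  6.66016285e+01]
[[ 1.000e+00  1.300e-03 -2.000e-04]
 [ 5.000e-04 -2.383e-01  9.712e-01]
 [ 1.200e-03 -9.712e-01 -2.383e-01]]
```

View pics/w8c.png

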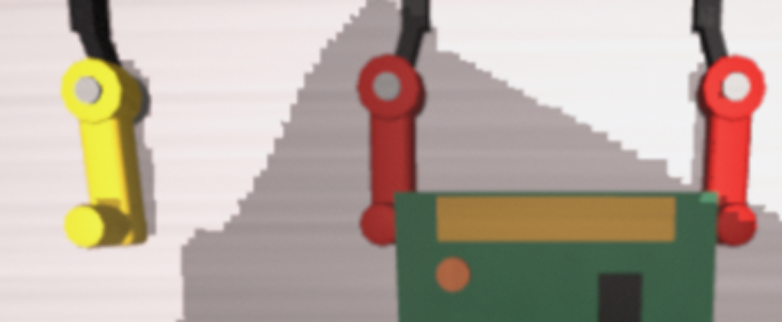

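```bash
python3 - <<'E'
from h import *
p,d,c=load('wrist8')
a=atz(c,238.3,77.4,24);b=atz(c,390,77.4,24);y=atz(c,70+88/2.3,40+90/2.3,24);print(a.round(1),b.round(1),np.linalg.norm(a-b),'yaw',np.rad2deg(np.arctan2(-(a-b)[0],(a-b)[1])),(a+b)/2,H(-15,-150,0),y.round(1),H(-15,-40,0).round(1))
P,R=pose(); plan(H(-110,-150,60),TH-90); print(P)
E
```

```text
[ 608.4 -138.    24. ] [ 611.2 -217.8   24. ] 79.8648421669862 yaw 2.052376703949246 [ 609.78620331 -177.94173434   24.        ] [ 610.37534258 -176.94057288    0.        ] [606.  -68.3  24. ] [606.4 -67.    0. ]
shift [0.0008 0.0393 0.001 ] rot [ 0.005 -0.012 -0.005] min rows 0.9 per row [0.0008 0.0393 0.001 ] [ 0.005 -0.012 -0.005]
[ 514.47699364 -179.61827806   99.34449754]
```

```bash
sed -i 's/hub=np.array(\[620.0,-26.5\])/hub=np.array([619.6,-27.3])/' h.py; python3 - <<'E'
from h import *
plan(H(-110,-150,60),TH-90); plan(H(-110,-150,34.5),TH-90)
E
```

```text
shift [0.0016 0.0393 0.0005] rot [ 0.005 -0.012 -0.005] min rows 0.9 per row [0.0016 0.0393 0.0005] [ 0.005 -0.012 -0.005]
shift [0.0016 0.0648 0.0005] rot [ 0.005 -0.012 -0.005] min rows 1.6 per row [0.0008 0.0324 0.0003] [ 0.003 -0.006 -0.002]
```

Call:
step_arm(series=[[[0.0016,0.01,0.0005,0,0,0],[0,0.02,0,0,0,0],[0,0.02,0,0,0,0],[0,0.01,0,0,0,0],[0,0.003,0,0,0,0],[0,0,0,0,0,0],[0,0,0,0,0,0],[0,0,0,0,0,0]]])

```text
time: 14.88
position: [515.6, -182.3, 37.3]
ee_rot: [-1.224, 1.184, -1.186]
ft_force: [0.7, -0.3, -0.4]
finger_gap: 11.8
```

```bash
python3 - <<'E'
from h import *
plan(H(-110,-150,34.5),TH-90); plan(H(-60,-150,34.5),TH-90); print(observe()['finger_gap'],pose()[0])
save('wrist','wrist9')
E
```

```text
shift [-0.0012  0.0028 -0.0006] rot [-0.012 -0.03   0.005] min rows 0.1 per row [-0.0012  0.0028 -0.0006] [-0.012 -0.03   0.005]
shift [-0.0014  0.0029  0.0494] rot [-0.012 -0.03   0.005] min rows 1.2 per row [-0.0007  0.0014  0.0247] [-0.006 -0.015  0.003]
11.847093708231514 [ 515.62623354 -182.31441095   37.33872956]
```

View pics/wrist9.png

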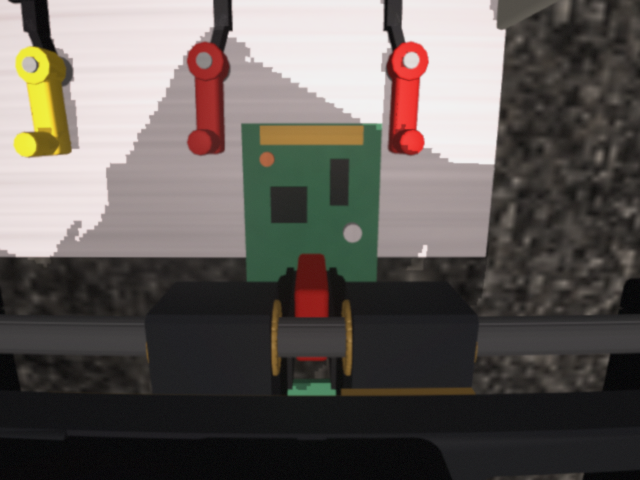

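```bash
python3 - <<'E'
from h import *
p,d,c=load('wrist9'); Rc=np.array(c['R']);cam=-Rc.T@np.array(c['t'])
a=atz(c,205,61,24);b=atz(c,411.5,61,24);print(a,b,(a+b)/2,H(-15,-150,0)); 
print('in cam axes',(Rc@(a-cam))[0],(Rc@(b-cam))[0])
for i in range(5): P,R=pose(); print(P, R.inv().apply(cam-P))
E
```

```text
[ 608.24362068 -138.33378933   24.        ] [ 610.90595302 -217.93279469   24.        ] [ 609.57478685 -178.13329201   24.        ] [ 609.97534258 -177.74057288    0.        ]
in cam axes -40.967700309138 38.67581147759338
[ 515.59013228 -182.33110139   37.36907292] [ 1.37580588e-01 -1.59138428e+02  6.66375608e+01]
[ 515.59013228 -182.33110139   37.36907292] [ 1.37580588e-01 -1.59138428e+02  6.66375608e+01]
[ 515.59013228 -182.33110139   37.36907292] [ 1.37580588e-01 -1.59138428e+02  6.66375608e+01]
[ 515.59013228 -182.33110139   37.36907292] [ 1.37580588e-01 -1.59138428e+02  6.66375608e+01]
[ 515.59013228 -182.33110139   37.36907292] [ 1.37580588e-01 -1.59138428e+02  6.66375608e+01]
```

Call:
step_arm(series=[[[-0.0013,0.0026,0,0,-0.03,0],[0,0,0.012,0,0,0],[0,0,0.012,0,0,0],[0,0,0.012,0,0,0],[0,0,0.006,0,0,0],[0,0,0,0,0,0],[0,0,0,0,0,0]]])

```text
time: 15.52
position: [556.8, -179.2, 33.9]
ee_rot: [-1.226, 1.183, -1.183]
ft_force: [-1.1, 0.1, -0.8]
finger_gap: 12.0
```

```bash
python3 - <<'E'
from h import *
plan(H(-60,-150,34.5),TH-90); print(pose()[0],observe()['ft_force']);save('wrist','wrist10')
p,d,c=load('wrist10'); cv2.imwrite('pics/w10c.png',cv2.resize(p[0:300,100:500,::-1],None,fx=2,fy=2))
E
```

```text
shift [ 0.0004 -0.0006  0.0082] rot [ 0.002  0.001 -0.002] min rows 0.2 per row [ 0.0004 -0.0006  0.0082] [ 0.002  0.001 -0.002]
[ 556.78606537 -179.24656993   33.90128986] [-1.09953651  0.13159606 -0.8047132 ]
```

View pics/w10c.png

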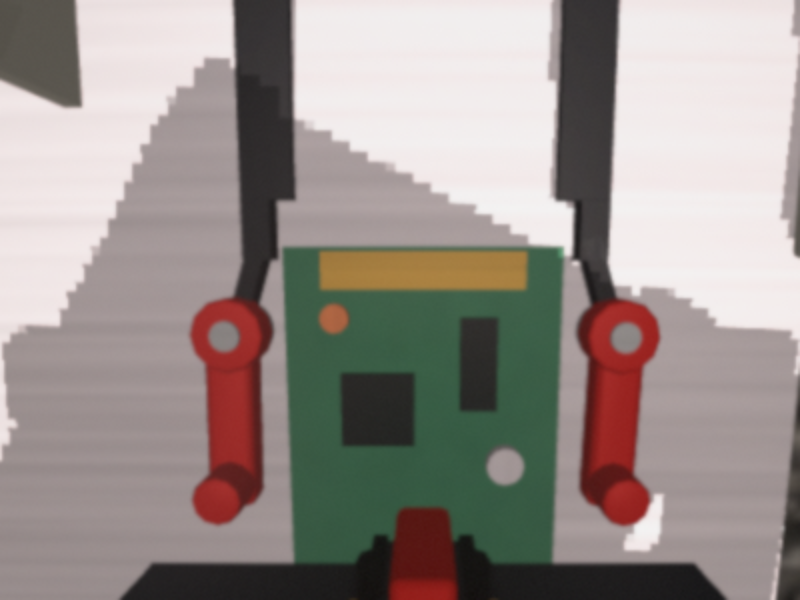

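Call:
step_arm(series=[[[0.0004,-0.0003,0.008,0,0,0],[0,0,0.01,0,0,0],[0,0,0.01,0,0,0],[0,0,0.01,0,0,0],[0,0,0.01,0,0,0],[0,0,0.005,0,0,0],[0,0,0,0,0,0],[0,0,0,0,0,0]]])

```text
time: 16.23
position: [610.1, -177.7, 33.9]
ee_rot: [-1.226, 1.183, -1.182]
ft_force: [-0.4, 1.6, -0.1]
finger_gap: 11.8
```

```bash
python3 - <<'E'
from h import *
plan(H(-3,-150,34.5),TH-90); print(pose()[0],observe()['ft_force']);save('wrist','wrist11')
p,d,c=load('wrist11'); cv2.imwrite('pics/w11c.png',cv2.resize(p[0:300,100:500,::-1],None,fx=2,fy=2))
E
```

```text
shift [ 0.     -0.0006  0.0119] rot [ 0.005  0.001 -0.003] min rows 0.3 per row [ 0.     -0.0006  0.0119] [ 0.005  0.001 -0.003]
[ 610.07977334 -177.70783849   33.93642429] [-0.40458131  1.60518884 -0.13090509]
```

View pics/w11c.png

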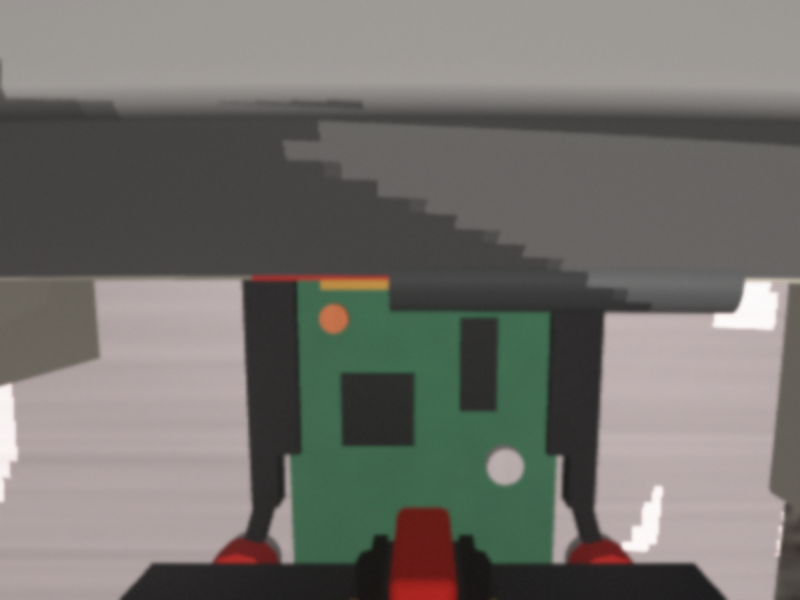

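Call:
step_arm(series=[[[0,0,0.005,0,0,0],[0,0,0.005,0,0,0],[0,0,0.004,0,0,0],[0,0,0,0,0,0],[0,0,0,0,0,0]]])

```text
time: 16.7
position: [623.8, -177.4, 34.1]
ee_rot: [-1.226, 1.184, -1.182]
ft_force: [-2.1, -0.9, 0.1]
finger_gap: 12.0
```

```bash
python3 - <<'E'
from h import *
plan(H(4,-150,34.5),TH-90); print(pose()[0],observe()['ft_force'],observe()['finger_gap'])
p,d,c=save('wrist','wrist12'); W=cloud(d,c); print(np.percentile(d[0:120][d[0:120]>0],[0,5]))
E
```

```text
shift [-0.0002 -0.0004  0.0051] rot [ 0.008 -0.001 -0.003] min rows 0.1 per row [-0.0002 -0.0004  0.0051] [ 0.008 -0.001 -0.003]
[ 623.8325879  -177.39657003   34.0927597 ] [-2.13598675 -0.91913931  0.10450901] 11.976244973227734
[50.00006104 50.0815361 ]
```

Call:
step_arm(series=[[[0,0,0,0,0,0],[0,0,0,0,0,0],[0,0,0,0,0,0],[0,0,0,0,0,0]]], gripper=0.28)

```text
time: 17.08
position: [624.3, -177.5, 34.4]
ee_rot: [-1.225, 1.183, -1.183]
ft_force: [-0.5, 0.6, -0.8]
finger_gap: 26.1
```

Call:
step_arm(series=[[[0,-0.01,0,0,0,0],[0,-0.025,0,0,0,0],[0,-0.03,0,0,0,0],[0,-0.03,-0.02,0,0,0],[0,0,-0.03,0,0,0],[0,0,-0.03,0,0,0],[0,0,0,0,0,0],[0,0,0,0,0,0]]])

```text
time: 17.75
position: [543.6, -180.5, 130.6]
ee_rot: [-1.225, 1.183, -1.185]
ft_force: [1.0, -0.1, 0.1]
finger_gap: 26.8
```

```bash
python3 - <<'E'
from h import *
P,R=pose(); print(P,observe()['qpos']); plan(H(-110,-150,150),TH+90)
save('wrist','wrist13'); save('side','side13')
p=load('wrist13')[0]; cv2.imwrite('pics/w13c.png',cv2.resize(p[0:300,100:500,::-1],None,fx=2,fy=2))
E
```

```text
[ 543.55841787 -180.51251821  130.59624143] [-4.36001933e-01  5.30515099e-01  1.78914310e+00  1.56406158e-04
  8.20657381e-01  1.10004693e+00]
shift [-0.0004 -0.0194 -0.0285] rot [-7.0000e-03  2.9989e+01 -1.8000e-02] min rows 25.1 per row [-0.     -0.0007 -0.0011] [-0.000e+00  1.153e+00 -1.000e-03]
```

View pics/w13c.png

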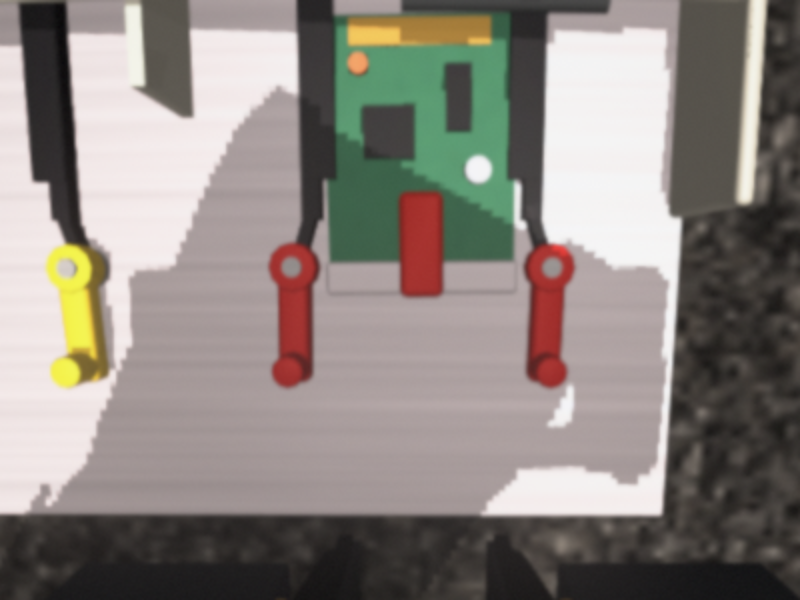

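```bash
python3 - <<'E'
from h import *
p,d,c=save('wrist','wrist14'); W=cloud(d,c)
hsv=cv2.cvtColor(p,cv2.COLOR_RGB2HSV)
def comp(lo,hi,box):
    x0,y0,x1,y1=box; m=((hsv[...,0]<8)|(hsv[...,0]>172))&(hsv[...,1]>120)&(W[...,2]>lo)&(W[...,2]<hi)&(d>0); mm=np.zeros_like(m); mm[y0:y1,x0:x1]=m[y0:y1,x0:x1]; return W[mm].mean(0).round(1), mm.sum()
print('pegs',comp(33,39,(225,160,270,210)),comp(33,39,(350,160,400,210)))
print('model open pegs',H(-46,-110,36).round(1),H(-46,-190,36).round(1))
print('pins',atz(c,245.5,133.5,24).round(1),atz(c,376,133.5,24).round(1),H(-15,-110,0).round(1),H(-15,-190,0).round(1))
# plate outer face
P,R=pose();print(P)
plan(H(-46,-150,100),TH-90); plan(H(-46,-150,37),TH-90)
t=np.deg2rad(TH);m=(W[...,2]>13)&(W[...,2]<19)&(d>0); m[:,:260]=0;m[:,365:]=0;m[:120]=0;m[155:]=0; Q=W[m]-[*hub,0]; hx=Q[:,0]*np.cos(t)+Q[:,1]*np.sin(t); print('plate hub x',np.percentile(hx,[1,50,99]))
E
```

```text
pegs (array([ 578.2, -138.7,   35.4]), np.int64(196)) (array([ 580.9, -217.6,   35.4]), np.int64(182))
model open pegs [ 577.6 -138.9   36. ] [ 580.4 -218.8   36. ]
pins [ 610.1 -138.1   24. ] [ 613.  -217.9   24. ] [ 608.5 -137.8    0. ] [ 611.4 -217.7    0. ]
[ 545.02259026 -180.46231227  129.61843036]
shift [-0.0004  0.0297  0.034 ] rot [-0.01  -0.002  0.004] min rows 1.1 per row [-0.0002  0.0148  0.017 ] [-0.005 -0.001  0.002]
shift [-0.0004  0.0927  0.0339] rot [-0.01  -0.002  0.004] min rows 2.4 per row [-0.0001  0.0309  0.0113] [-0.003 -0.001  0.001]
plate hub x [-23.12397132 -18.12029792 -13.77289604]
```

```bash
python3 - <<'E'
from h import *
p,d,c=load('wrist14'); t=np.deg2rad(TH)
cv2.imwrite('pics/w14c.png',cv2.resize(p[80:200,210:410,::-1],None,fx=4,fy=4,interpolation=cv2.INTER_CUBIC))
W=cloud(d,c)
for u in (275,285,350,355):
  for v in range(126,152,2):
    q=W[v,u]-[*hub,0]; print(u,v,round(q[0]*np.cos(t)+q[1]*np.sin(t),1),round(q[2],1),p[v,u])
E
```

```text
275 126 -8.7 6.5 [62 96 75]
275 128 -10.0 7.2 [63 96 74]
275 130 -11.3 6.4 [63 97 74]
275 132 -12.5 7.0 [69 98 78]
275 134 -13.8 17.1 [135 132 128]
275 136 -15.0 16.8 [177 165 165]
275 138 -16.3 16.3 [177 164 164]
275 140 -17.5 17.3 [175 162 162]
275 142 -18.7 16.8 [175 162 162]
275 144 -19.9 18.3 [174 162 161]
275 146 -21.2 17.8 [174 162 161]
275 148 -22.4 18.2 [158 146 145]
275 150 -24.2 3.8 [154 142 142]
285 126 -8.8 7.1 [63 96 74]
285 128 -10.0 7.5 [61 94 72]
285 130 -11.3 6.1 [63 96 73]
285 132 -12.6 6.9 [70 98 78]
285 134 -13.8 16.2 [141 136 133]
285 136 -15.0 18.1 [176 164 165]
285 138 -16.3 18.0 [176 164 164]
285 140 -17.5 17.4 [175 163 162]
285 142 -18.7 17.7 [175 162 162]
285 144 -19.9 18.6 [175 162 162]
285 146 -21.2 17.3 [175 161 161]
285 148 -22.5 17.1 [157 145 145]
285 150 -24.3 2.0 [154 142 142]
350 126 -8.7 6.9 [64 99 76]
350 128 -10.0 6.1 [65 99 75]
350 130 -11.2 6.3 [64 98 75]
350 132 -12.5 6.7 [ 81 102  85]
350 134 -13.8 16.9 [160 151 150]
350 136 -15.0 17.9 [179 167 167]
350 138 -16.2 17.9 [178 166 166]
350 140 -17.5 17.8 [178 165 165]
350 142 -18.7 16.8 [177 164 165]
350 144 -19.9 17.9 [178 166 165]
350 146 -21.2 17.0 [176 162 163]
350 148 -22.4 16.7 [154 143 143]
350 150 -24.2 2.1 [171 160 159]
355 126 -8.7 7.6 [ 77 105  85]
355 128 -10.0 6.4 [ 79 105  86]
355 130 -11.2 7.5 [ 79 106  87]
355 132 -12.5 7.6 [ 91 108  94]
355 134 -13.8 16.3 [161 151 150]
355 136 -15.0 16.3 [179 166 167]
355 138 -16.2 16.3 [177 164 165]
355 140 -17.4 18.0 [177 164 165]
355 142 -18.7 17.1 [177 164 165]
355 144 -19.9 17.0 [176 164 163]
355 146 -21.2 17.1 [174 161 162]
355 148 -22.4 16.5 [155 143 144]
355 150 -24.1 4.1 [173 160 161]
```

View pics/w14c.png

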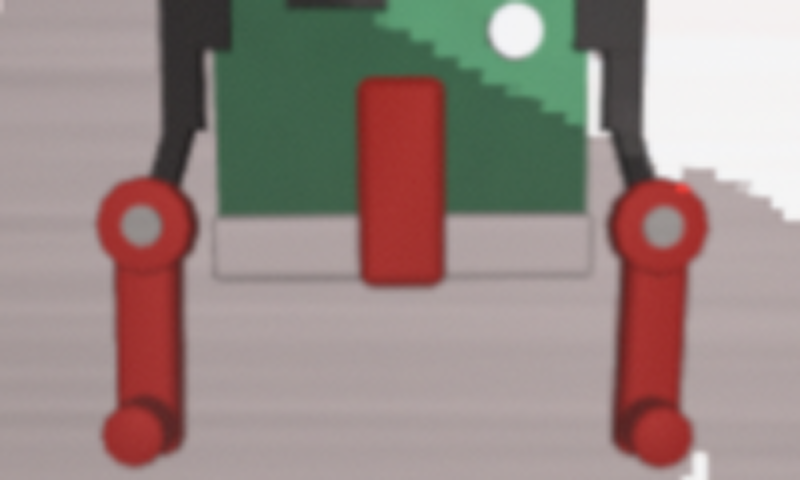

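The board sits about 15 mm out because the spring kicked it back on release. I'll push it in with closed fingers on the handle's rear face and back off slowly.

```bash
python3 - <<'E'
from h import *
plan(H(-55,-150,38),TH-90)
E
```

```text
shift [-0.0004  0.0916  0.0249] rot [-0.01  -0.002  0.004] min rows 2.3 per row [-0.0001  0.0305  0.0083] [-0.003 -0.001  0.001]
```

Call:
step_arm(series=[[[-0.0004,0,0.012,0,0,0],[0,0.01,0.012,0,0,0],[0,0.025,0,0,0,0],[0,0.03,0,0,0,0],[0,0.02,0,0,0,0],[0,0.0066,0,0,0,0],[0,0,0,0,0,0],[0,0,0,0,0,0]]], gripper=0)

```text
time: 18.57
position: [568.8, -179.1, 38.0]
ee_rot: [-1.226, 1.183, -1.183]
ft_force: [0.3, 0.3, 1.2]
finger_gap: 0.1
```

```bash
python3 - <<'E'
from h import *
plan(H(-22,-150,38),TH-90); o=observe(); print(o['position'],o['ft_force'],o['finger_gap'])
E
```

```text
shift [0.0001 0.     0.0342] rot [-0.003 -0.     0.   ] min rows 0.8 per row [0.0001 0.     0.0342] [-0.003 -0.     0.   ]
[ 568.75367117 -179.10897507   38.00100663] [0.27247806 0.26449831 1.22494749] 0.12866042939047176
```

Call:
step_arm(series=[[[0,0,0.008,0,0,0],[0,0,0.008,0,0,0],[0,0,0.006,0,0,0],[0,0,0.004,0,0,0],[0,0,0,0,0,0]]])

```text
time: 18.98
position: [595.2, -178.1, 38.1]
ee_rot: [-1.225, 1.182, -1.183]
ft_force: [0.1, 0.8, -0.3]
finger_gap: 0.4
```

Call:
step_arm(series=[[[0,0,0.003,0,0,0],[0,0,0.003,0,0,0],[0,0,0.002,0,0,0],[0,0,0,0,0,0],[0,0,0,0,0,0]]])

```text
time: 19.4
position: [601.6, -177.7, 37.7]
ee_rot: [-1.226, 1.184, -1.182]
ft_force: [-4.4, 0.3, 4.0]
finger_gap: 0.6
```

```bash
python3 - <<'E'
from h import *
plan(H(-20,-150,38),TH-90); o=observe(); print(o['position'],o['ft_force'],o['finger_gap'])
E
```

```text
shift [ 0.0004 -0.0003  0.0034] rot [ 0.012 -0.003 -0.005] min rows 0.1 per row [ 0.0004 -0.0003  0.0034] [ 0.012 -0.003 -0.005]
[ 601.575926   -177.68687665   37.66464243] [-4.43747793  0.29066209  3.96864129] 0.5936491582291408
```

Call:
step_arm(series=[[[0,0,-0.001,0,0,0],[0,0,-0.001,0,0,0],[0,0,-0.001,0,0,0],[0,0,-0.001,0,0,0],[0,0,-0.001,0,0,0],[0,0,-0.001,0,0,0],[0,0,-0.001,0,0,0],[0,0,-0.001,0,0,0],[0,0,-0.001,0,0,0],[0,0,-0.001,0,0,0],[0,0,-0.001,0,0,0]]])

```text
time: 20.32
position: [591.1, -178.2, 37.6]
ee_rot: [-1.226, 1.183, -1.183]
ft_force: [0.0, -0.5, -0.2]
finger_gap: 0.7
```

Call:
step_arm(series=[[[0,-0.01,-0.015,0,0,0],[0,-0.03,-0.015,0,0,0],[0,-0.03,-0.015,0,0,0],[0,-0.03,0,0,0,0],[0,0,0,0,0,0],[0,0,0,0,0,0],[0,0,0,0,0,0]]])

```text
time: 20.9
position: [546.0, -179.7, 137.3]
ee_rot: [-1.226, 1.183, -1.183]
ft_force: [-0.1, 0.3, -0.1]
finger_gap: 0.6
```

```bash
cat >> h.py <<'E'
def hubx(w):
    t=np.deg2rad(TH); q=np.asarray(w)[...,:2]-hub; return q[...,0]*np.cos(t)+q[...,1]*np.sin(t)
def huby(w):
    t=np.deg2rad(TH); q=np.asarray(w)[...,:2]-hub; return -q[...,0]*np.sin(t)+q[...,1]*np.cos(t)
E
python3 - <<'E'
from h import *
p,d,c=save('wrist','wrist15'); W=cloud(d,c); hx=hubx(W);hy=huby(W)
cv2.imwrite('pics/w15c.png',cv2.resize(p[40:240,170:450,::-1],None,fx=2.8,fy=2.8,interpolation=cv2.INTER_CUBIC))
m=(abs(abs(hy+150)-18)<8)&(W[...,2]>14)&(W[...,2]<20)&(d>0)&(hx<0)&(hx>-35); print(np.percentile(hx[m],[2,98]),m.sum())
plan(H(-46,-150,100),TH-90)
E
```

```text
[-17.32854088  -7.85127834] 798
shift [0.0004 0.0367 0.0332] rot [ 0.01  -0.002 -0.006] min rows 1.2 per row [0.0002 0.0184 0.0166] [ 0.005 -0.001 -0.003]
```

View pics/w15c.png

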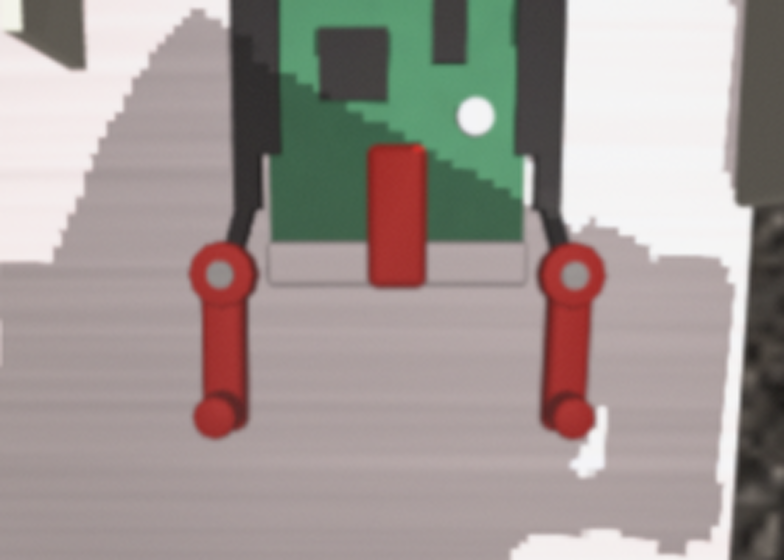

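Call:
step_arm(series=[[[0.0002,0,0.0166,0,0,0],[0.0002,0,0.0166,0,0,0],[0,0.018,0,0,0,0],[0,0.018,0,0,0,0],[0,0,0,0,0,0],[0,0,0,0,0,0],[0,0,0,0,0,0]]], gripper=1)

```text
time: 21.53
position: [579.4, -179.1, 101.6]
ee_rot: [-1.226, 1.183, -1.183]
ft_force: [-1.3, 0.2, 0.5]
finger_gap: 42.1
```

```bash
python3 - <<'E'
from h import *
p,d,c=save('wrist','wrist16')
plan(H(-46,-150,37),TH-90);print(pose()[0],observe()['finger_gap'])
E
```

```text
shift [-0.0003  0.0651 -0.0006] rot [-0.003 -0.002  0.001] min rows 1.6 per row [-0.0002  0.0325 -0.0003] [-0.002 -0.001  0.   ]
[ 579.54989785 -179.13387066  102.07201214] 45.94369696288302
```

View pics/wrist16.png

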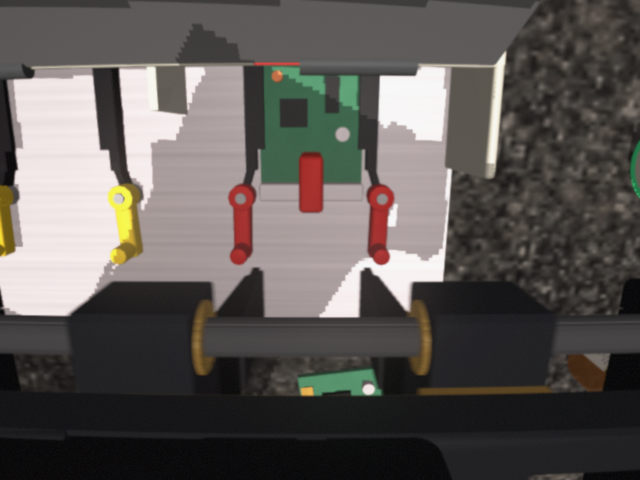

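Call:
step_arm(series=[[[-0.0002,0,0,0,0,0],[0,0,0,0,0,0],[0,0,0,0,0,0],[0,0,0,0,0,0],[0,0,0,0,0,0],[0,0,0,0,0,0],[0,0,0,0,0,0],[0,0,0,0,0,0]]])

```text
time: 22.25
position: [579.3, -178.8, 101.6]
ee_rot: [-1.226, 1.183, -1.183]
ft_force: [0.1, 0.2, -0.2]
finger_gap: 93.7
```

Call:
step_arm(series=[[[0,0.02,0,0,0,0],[0,0.02,0,0,0,0],[0,0.01,0,0,0,0],[0,0,0,0,0,0],[0,0,0,0,0,0]]])

```text
time: 22.67
position: [579.3, -178.8, 51.6]
ee_rot: [-1.226, 1.184, -1.182]
ft_force: [0.3, -0.3, 0.4]
finger_gap: 94.7
```

```bash
python3 - <<'E'
from h import *
p,d,c=save('wrist','wrist17'); save('side','side17'); s=load('side17')[0]; cv2.imwrite('pics/side17c.png',cv2.resize(s[150:290,250:410,::-1],None,fx=4.5,fy=4))
plan(H(-46,-150,37),TH-90);print(pose()[0],observe()['finger_gap'],observe()['ft_force'])
E
```

```text
shift [-0.0002  0.0155 -0.0008] rot [-0.01  -0.002  0.004] min rows 0.4 per row [-0.0002  0.0155 -0.0008] [-0.01  -0.002  0.004]
[ 579.75254063 -178.99623727   52.52682548] 95.30383329230433 [-0.12055072  0.36833078 -0.07942541]
```

View pics/wrist17.png

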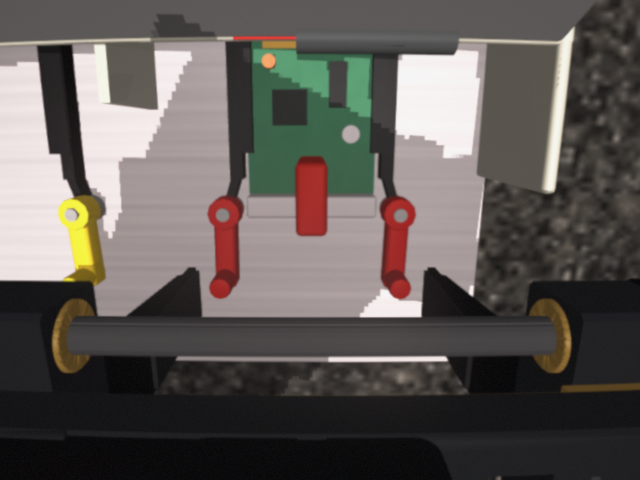

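View pics/side17c.png

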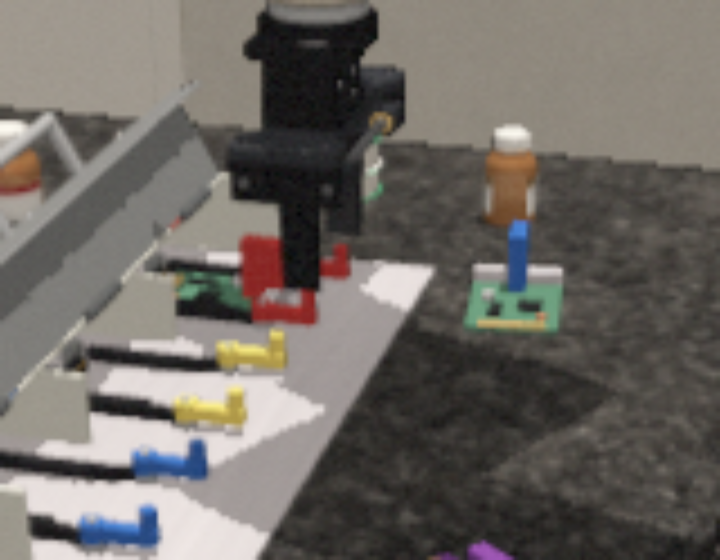

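Call:
step_arm(series=[[[0,0.008,-0.0005,0,0,0],[0,0.007,0,0,0,0],[0,0,0,0,0,0],[0,0,0,0,0,0]]])

```text
time: 23.1
position: [578.6, -178.8, 36.2]
ee_rot: [-1.226, 1.184, -1.182]
ft_force: [0.1, -0.2, 1.0]
finger_gap: 95.3
```

Call:
step_arm(series=[[[0,0,0,0,0,0],[0,0,0,0,0,0],[0,0,0.001,0,0,0],[0,0,0.001,0,0,0],[0,0,0.001,0,0,0],[0,0,0.001,0,0,0],[0,0,0,0,0,0],[0,0,0,0,0,0]]], gripper=0.63, force=20)

```text
time: 23.77
position: [582.4, -178.6, 36.6]
ee_rot: [-1.226, 1.184, -1.182]
ft_force: [-5.0, -0.1, 0.2]
finger_gap: 60.0
```

```bash
python3 - <<'E'
from h import *
p,d,c=save('wrist','wrist18'); print(hubx(pose()[0]),observe()['finger_gap'],observe()['ft_force'])
E
```

```text
-42.51599471911509 60.2181142471372 [-4.55250118  0.96812998  0.39975686]
```

View pics/wrist18.png

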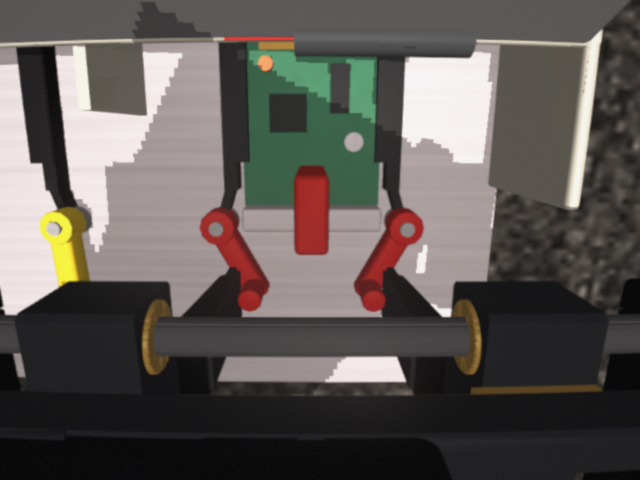

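Both levers are swinging in evenly, so I'll continue.

Call:
step_arm(series=[[[0,0,0.001,0,0,0],[0,0,0.002,0,0,0],[0,0,0.002,0,0,0],[0,0,0.002,0,0,0],[0,0,0.002,0,0,0],[0,0,0,0,0,0],[0,0,0,0,0,0]]], gripper=0.42)

```text
time: 24.4
position: [591.9, -178.3, 36.6]
ee_rot: [-1.226, 1.183, -1.183]
ft_force: [-2.6, 1.8, -0.2]
finger_gap: 39.9
```

```bash
python3 - <<'E'
from h import *
p,d,c=save('wrist','wrist19'); print(hubx(pose()[0]),observe()['finger_gap'],observe()['ft_force'])
E
```

```text
-33.043029714427064 40.11583172515107 [-2.7874267   0.78542473 -0.22846947]
```

View pics/wrist19.png

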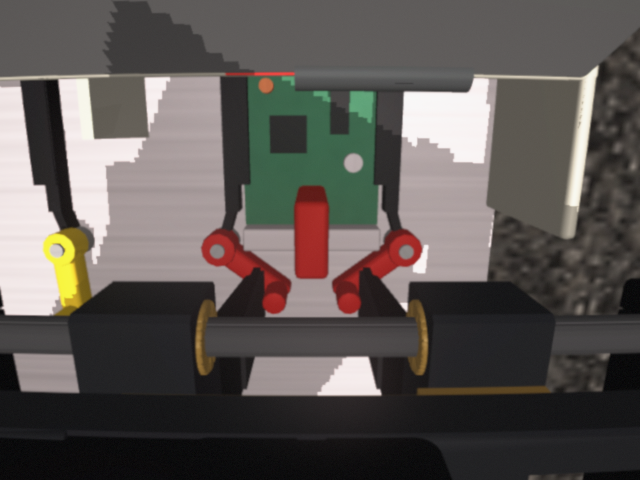

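Call:
step_arm(series=[[[0,0,0,0,0,0],[0,0,0,0,0,0],[0,0,-0.01,0,0,0],[0,0,-0.015,0,0,0],[0,0,0,0,0,0],[0,0,0,0,0,0]]], gripper=0.5)

```text
time: 24.95
position: [566.6, -179.5, 36.9]
ee_rot: [-1.225, 1.183, -1.184]
ft_force: [0.9, 0.4, 0.3]
finger_gap: 47.6
```

Call:
step_arm(series=[[[0,0,0,0,0,0],[0,0,0,0,0,0],[0,0,0,0,0,0],[0,0,0,0,0,0],[0,0,0,0,0,0],[0,0,0,0,0,0]]], gripper=0.125)

```text
time: 25.45
position: [566.9, -179.2, 36.6]
ee_rot: [-1.226, 1.183, -1.183]
ft_force: [1.3, 0.6, 0.1]
finger_gap: 14.3
```

```bash
python3 - <<'E'
from h import *
print(hubx(pose()[0]),observe()['finger_gap'],observe()['ft_force']);plan(H(-30,-150,37),TH-90)
E
```

```text
-58.07290709243782 14.303968752349835 [1.31205166 0.55703438 0.11739092]
shift [ 0.0001 -0.0004  0.0281] rot [-0.001 -0.001 -0.001] min rows 0.7 per row [ 0.0001 -0.0004  0.0281] [-0.001 -0.001 -0.001]
```

Call:
step_arm(series=[[[0,0,0.005,0,0,0],[0,0,0.005,0,0,0],[0,0,0.004,0,0,0],[0,0,0.003,0,0,0],[0,0,0.003,0,0,0],[0,0,0.003,0,0,0],[0,0,0.003,0,0,0],[0,0,0,0,0,0]]])

```text
time: 26.12
position: [592.8, -178.3, 36.9]
ee_rot: [-1.227, 1.184, -1.182]
ft_force: [-2.7, 0.6, 5.0]
finger_gap: 11.2
```

```bash
python3 - <<'E'
from h import *
p,d,c=save('wrist','wrist20');print(hubx(pose()[0]),observe()['finger_gap'],observe()['ft_force']);plan(H(-30,-150,37),TH-90)
E
```

```text
-32.06466330816644 11.618197848250215 [-3.61384335  0.80465246  5.35930774]
shift [ 0.0001 -0.0001  0.0021] rot [ 0.006 -0.002 -0.003] min rows 0.0 per row [ 0.0001 -0.0001  0.0021] [ 0.006 -0.002 -0.003]
```

View pics/wrist20.png

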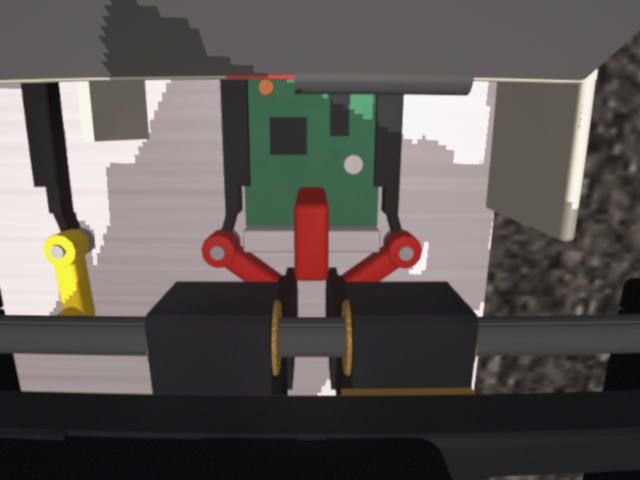

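```bash
python3 - <<'E'
from h import *
p,d,c=load('wrist20'); cv2.imwrite('pics/w20c.png',cv2.resize(p[210:330,190:430,::-1],None,fx=3.3,fy=3.3,interpolation=cv2.INTER_CUBIC))
save('side','side20'); s=load('side20')[0]; cv2.imwrite('pics/side20c.png',cv2.resize(s[180:250,270:350,::-1],None,fx=9,fy=8,interpolation=cv2.INTER_CUBIC))
E
```

```text
(no output)
```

View pics/w20c.png

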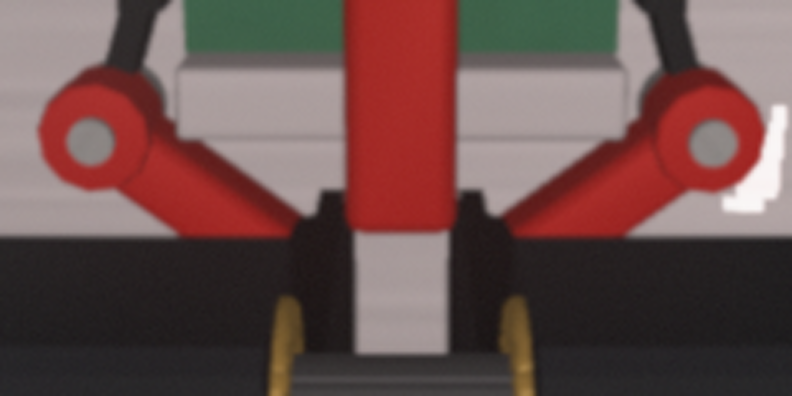

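View pics/side20c.png

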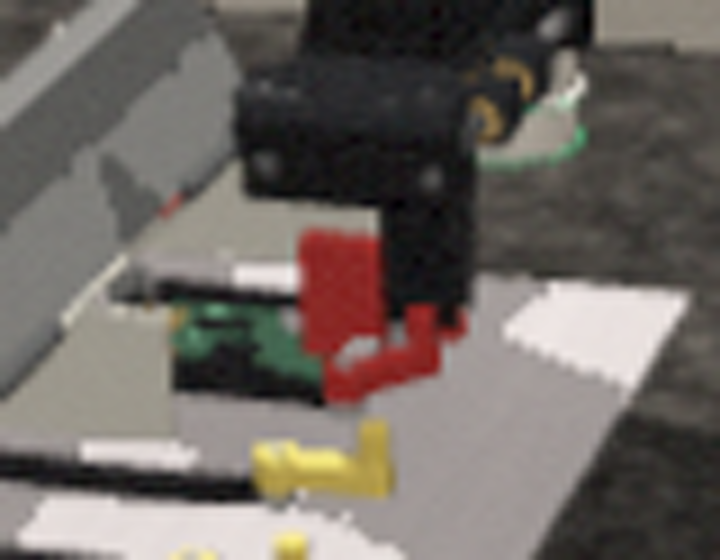

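The fingertips are thin and slid in between the pegs. I'll back off, set the gap to about 20 mm and push again.

Call:
step_arm(series=[[[0,0,-0.012,0,0,0],[0,0,-0.014,0,0,0],[0,0,0,0,0,0],[0,0,0,0,0,0]]])

```text
time: 26.55
position: [567.3, -179.4, 36.8]
ee_rot: [-1.225, 1.183, -1.183]
ft_force: [0.4, -0.4, 0.6]
finger_gap: 11.8
```

Call:
step_arm(series=[[[0,0,0,0,0,0],[0,0,0,0,0,0],[0,0,0,0,0,0]]], gripper=0.21)

```text
time: 26.8
position: [567.4, -179.3, 36.6]
ee_rot: [-1.226, 1.183, -1.183]
ft_force: [-0.2, -0.4, 0.9]
finger_gap: 19.2
```

```bash
python3 - <<'E'
from h import *
print(hubx(pose()[0]),observe()['finger_gap'],observe()['ft_force']);plan(H(-30,-150,37),TH-90)
p,d,c=save('wrist','wrist21'); cv2.imwrite('pics/w21c.png',cv2.resize(p[150:400,170:450,::-1],None,fx=2.4,fy=2.4,interpolation=cv2.INTER_CUBIC))
E
```

```text
-57.584970514163544 19.19804878967459 [-0.18848959 -0.44400138  0.89930982]
shift [-0.     -0.0004  0.0276] rot [-0.004 -0.001  0.   ] min rows 0.7 per row [-0.     -0.0004  0.0276] [-0.004 -0.001  0.   ]
```

View pics/w21c.png

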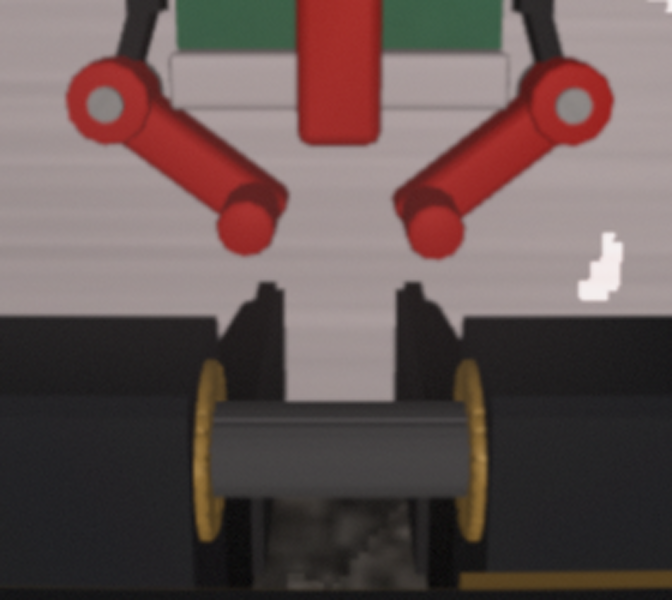

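Call:
step_arm(series=[[[0,0,0,0,0,0],[0,0,0,0,0,0],[0,0,0.004,0,0,0],[0,0,0.004,0,0,0],[0,0,0.004,0,0,0],[0,0,0.003,0,0,0],[0,0,0.003,0,0,0],[0,0,0,0,0,0],[0,0,0,0,0,0]]], gripper=0.27)

```text
time: 27.6
position: [582.7, -177.7, 35.7]
ee_rot: [-1.229, 1.188, -1.178]
ft_force: [-9.4, 1.6, -0.0]
finger_gap: 25.7
```

```bash
python3 - <<'E'
from h import *
print(hubx(pose()[0]),observe()['finger_gap'],observe()['ft_force'])
p,d,c=save('wrist','wrist22'); cv2.imwrite('pics/w22c.png',cv2.resize(p[150:400,170:450,::-1],None,fx=2.4,fy=2.4,interpolation=cv2.INTER_CUBIC))
E
```

```text
-42.26687485145537 25.698071588178433 [-9.35135938e+00  1.62799557e+00 -3.99369474e-03]
```

View pics/w22c.png

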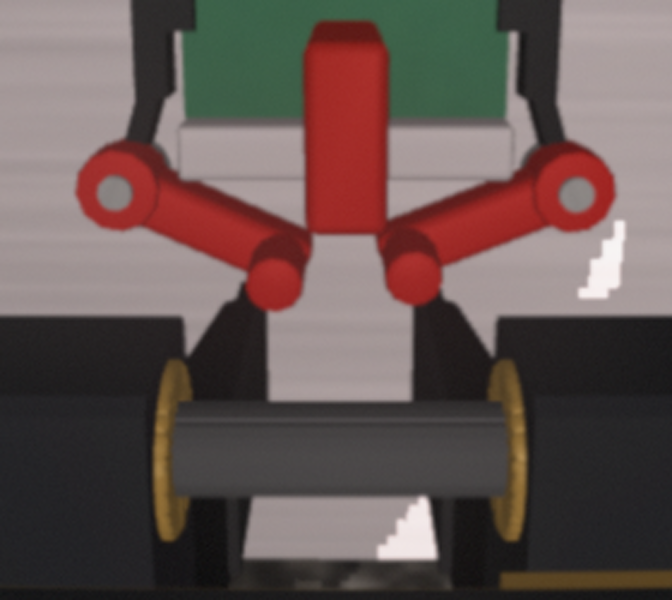

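Call:
step_arm(series=[[[0,0,-0.006,0,0,0],[0,0,-0.004,0,0,0],[0,0,0,0,0,0]]])

```text
time: 27.9
position: [574.5, -179.1, 36.8]
ee_rot: [-1.225, 1.183, -1.183]
ft_force: [-0.2, -0.1, -0.2]
finger_gap: 25.9
```

Call:
step_arm(series=[[[0,0,0,0,0,0],[0,0,0,0,0,0],[0,0,0,0,0,0],[0,0,0,0,0,0],[0,0,0.004,0,0,0],[0,0,0.004,0,0,0],[0,0,0.003,0,0,0],[0,0,0.003,0,0,0],[0,0,0.003,0,0,0],[0,0,0,0,0,0]]], gripper=0.17)

```text
time: 28.73
position: [589.9, -177.6, 35.9]
ee_rot: [-1.229, 1.188, -1.178]
ft_force: [-10.5, 1.4, 2.5]
finger_gap: 16.1
```

```bash
python3 - <<'E'
from h import *
print(hubx(pose()[0]),observe()['finger_gap'],observe()['ft_force'],pose()[0])
p,d,c=save('wrist','wrist23'); cv2.imwrite('pics/w23c.png',cv2.resize(p[150:400,170:450,::-1],None,fx=2.4,fy=2.4,interpolation=cv2.INTER_CUBIC))
E
```

```text
-35.08152939566305 16.134184810186657 [-10.50213391   1.40673623   2.5023131 ] [ 589.87703614 -177.63115796   35.87158056]
```

View pics/w23c.png

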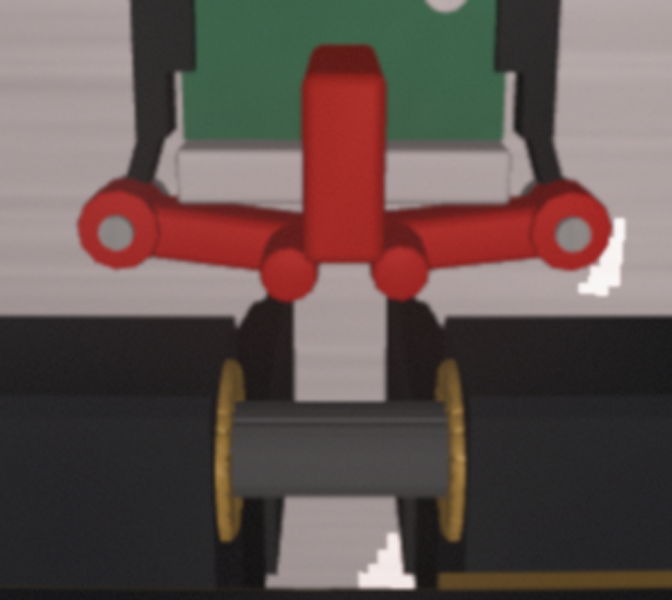

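Call:
step_arm(series=[[[0,0,0.002,0,0,0],[0,0,0.002,0,0,0],[0,0,0.002,0,0,0],[0,0,0,0,0,0],[0,0,0,0,0,0]]])

```text
time: 29.2
position: [594.1, -177.1, 35.7]
ee_rot: [-1.231, 1.191, -1.176]
ft_force: [-18.6, 1.5, 5.3]
finger_gap: 16.2
```

```bash
python3 - <<'E'
from h import *
print(hubx(pose()[0]),observe()['finger_gap'],observe()['ft_force'],pose()[0])
p,d,c=save('wrist','wrist24'); cv2.imwrite('pics/w24c.png',cv2.resize(p[150:400,170:450,::-1],None,fx=2.4,fy=2.4,interpolation=cv2.INTER_CUBIC))
E
```

```text
-30.87891667377353 16.245265180430543 [-18.6242528    1.4926534    5.33386817] [ 594.06230392 -177.07139709   35.6690998 ]
```

View pics/w24c.png

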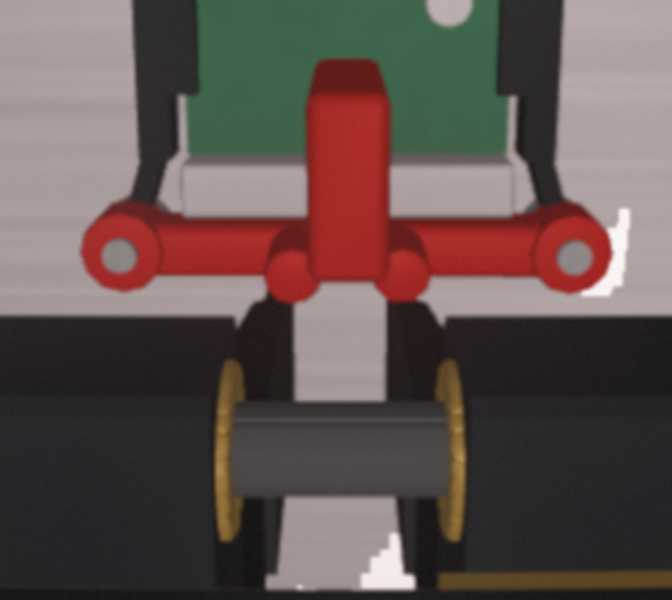

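Call:
step_arm(series=[[[0,0,0.001,0,0,0],[0,0,0.001,0,0,0],[0,0,0,0,0,0],[0,0,0,0,0,0]]])

```text
time: 29.58
position: [594.4, -177.0, 35.6]
ee_rot: [-1.233, 1.195, -1.173]
ft_force: [-26.7, -0.3, 10.6]
finger_gap: 16.0
```

```bash
python3 - <<'E'
from h import *
print(hubx(pose()[0]),observe()['ft_force'],pose()[0])
E
```

```text
-30.55220180109657 [-26.7104922   -0.29554771  10.56582163] [ 594.38690444 -177.00648255   35.58697327]
```

Moved 0.3 mm for 8 N more, so that's the limit. Backing off and lifting away.

Call:
step_arm(series=[[[0,0,-0.004,0,0,0],[0,0,-0.015,0,0,0],[0,-0.02,-0.015,0,0,0],[0,-0.03,-0.015,0,0,0],[0,-0.03,0,0,0,0],[0,-0.02,0,0,0,0],[0,0,0,0,0,0],[0,0,0,0,0,0],[0,0,0,0,0,0]]], gripper=0.17)

```text
time: 30.33
position: [550.8, -179.7, 136.0]
ee_rot: [-1.226, 1.184, -1.182]
ft_force: [0.3, -0.4, -0.6]
finger_gap: 16.1
```

```bash
python3 - <<'E'
from h import *
p,d,c=save('wrist','wrist25'); cv2.imwrite('pics/w25c.png',cv2.resize(p[20:260,130:470,::-1],None,fx=2.35,fy=2.35,interpolation=cv2.INTER_CUBIC))
save('side','side25'); s=load('side25')[0]; cv2.imwrite('pics/side25c.png',cv2.resize(s[120:320,190:430,::-1],None,fx=3,fy=3))
print(pose()[0],observe()['qpos'])
E
```

```text
[ 550.5636488  -179.63131127  135.4296569 ] [-4.29463108e-01  5.32685912e-01  1.76703360e+00  1.34949675e-04
  8.43781756e-01  1.10567219e+00]
```

View pics/w25c.png

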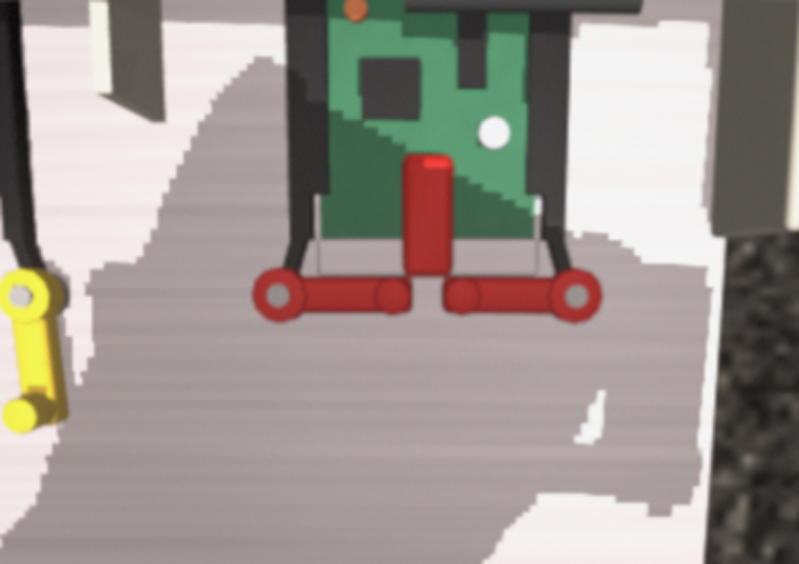

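View pics/side25c.png

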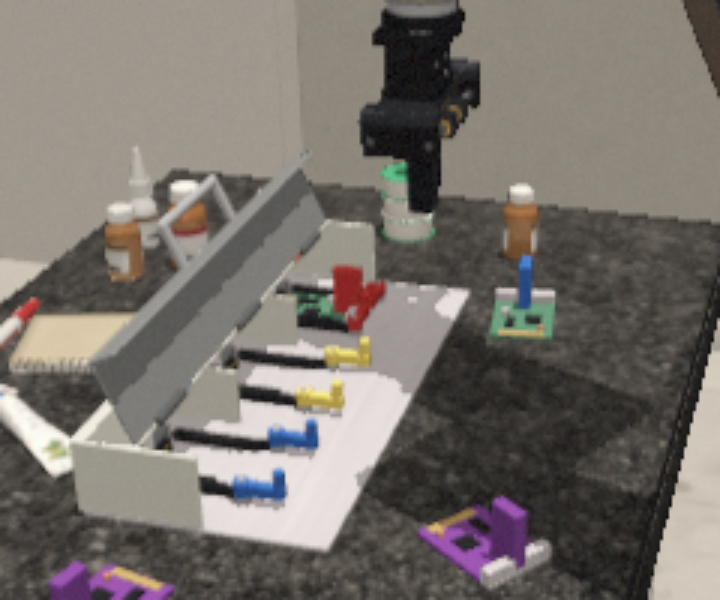

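Red is locked. The blue board has been knocked, so I'll re-measure it.

```bash
python3 - <<'E'
from h import *
p,d,c=load('side25'); W=cloud(d,c); hsv=cv2.cvtColor(p,cv2.COLOR_RGB2HSV)
m=(hsv[...,0]>100)&(hsv[...,0]<125)&(hsv[...,1]>120)&(d>0)&(W[...,0]<520)&(W[...,0]>380)&(W[...,2]>46)&(W[...,2]<56); print(W[m].mean(0),m.sum())
m=(hsv[...,0]>45)&(hsv[...,0]<90)&(hsv[...,1]>60)&(d>0)&(W[...,0]<520)&(W[...,2]<12)&(W[...,1]<-20); print(W[m].mean(0),m.sum())
plan([450,-230,260],2)
E
```

```text
[ 461.9700736  -241.62872554   51.47443454] 18
[ 457.09690176 -213.47814047    4.34939335] 152
shift [ 0.0466 -0.1244 -0.1025] rot [ 5.0000e-03 -1.4994e+01 -2.0000e-02] min rows 12.6 per row [ 0.0036 -0.0096 -0.0079] [ 0.    -1.153 -0.002]
```

Call:
step_arm(series=[[[0.01,-0.03,-0.02,0,0,0],[0.02,-0.03,-0.02,0,0,0],[0.02,-0.03,-0.02,0,0,0],[0.02,-0.015,-0.02,0,0,0],[0,0,-0.01,0,-1.1,0],[0,0,0,0,-1.1,0],[0,0,0,0,-1.1,0],[0,0,0,0,-1.1,0],[0,0,0,0,-1.1,0],[0,0,0,0,-1.1,0],[0,0,0,0,-1.1,0],[0,0,0,0,-1.1,0]]], gripper=0.32)

```text
time: 31.43
position: [463.3, -252.9, 240.5]
ee_rot: [-1.517, 0.478, -0.475]
ft_force: [0.9, 0.4, 0.1]
finger_gap: 30.0
```

Call:
step_arm(series=[[[0,0,0,0,-1.1,0],[0,0,0,0,-1.1,0],[0,0,0,0,-1.1,0],[0,0,0,0,-1.1,0],[0,0,0,0,-1.1,0],[0,0,0,0,-0.6,0],[0,0,0,0,0,0],[0,0,0,0,0,0],[0,0,0,0,0,0]]])

```text
time: 32.18
position: [463.3, -253.0, 241.1]
ee_rot: [-1.57, -0.017, 0.018]
ft_force: [0.8, -0.1, -0.1]
finger_gap: 30.7
```

```bash
python3 - <<'E'
from h import *
p,d,c=save('wrist','wrist26'); print(pose()[0])
E
```

```text
[ 463.37093454 -252.98939761  241.25346765]
```

View pics/wrist26.png

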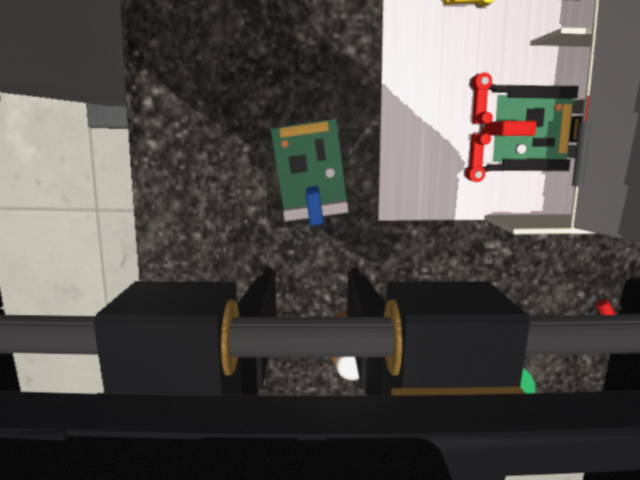

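```bash
python3 - <<'E'
from h import *
boards('wrist26',{'blue':(262,112,355,232)})
E
```

```text
blue handle top n 475 med z 51.8 mean [ 465.8 -246.8   51.7] rect [ 465.9 -247.6] [11.9 28.2] 9.2
   board [ 460.  -214.4] [60.9 74.6] 9.6
   gold [ 454.7 -182.6] [44.1  8.4] 9.52
```

```bash
python3 - <<'E'
from h import *
plan([465.9,-247.4,100],9.5); print(observe()['qpos'])
E
```

```text
shift [0.0027 0.1413 0.0055] rot [-0.005 -1.363 -0.004] min rows 3.4 per row [0.0007 0.0353 0.0014] [-0.001 -0.341 -0.001]
[-6.24948290e-01  3.36514137e-01  1.77485950e+00  1.11339025e-04
  1.03088103e+00 -6.48082212e-01]
```

Call:
step_arm(series=[[[0.0027,0.02,0.0055,0,0,0],[0,0.03,0,0,-0.68,0],[0,0.03,0,0,-0.68,0],[0,0.03,0,0,0,0],[0,0.03,0,0,0,0],[0,0,0,0,0,0],[0,0,0,0,0,0],[0,0,0,0,0,0]]])

```text
time: 32.9
position: [466.5, -247.8, 102.9]
ee_rot: [-1.568, -0.132, 0.13]
ft_force: [0.0, -0.7, 0.2]
finger_gap: 30.7
```

```bash
python3 - <<'E'
from h import *
plan([465.9,-247.4,30.5],9.5); p,d,c=save('wrist','wrist27'); save('side','side27'); s=load('side27')[0]; cv2.imwrite('pics/side27c.png',cv2.resize(s[150:290,290:450,::-1],None,fx=4.5,fy=4))
E
```

```text
shift [-0.0006  0.0724  0.0006] rot [0.008 0.01  0.009] min rows 1.7 per row [-0.0003  0.0362  0.0003] [0.004 0.005 0.004]
```

View pics/side27c.png

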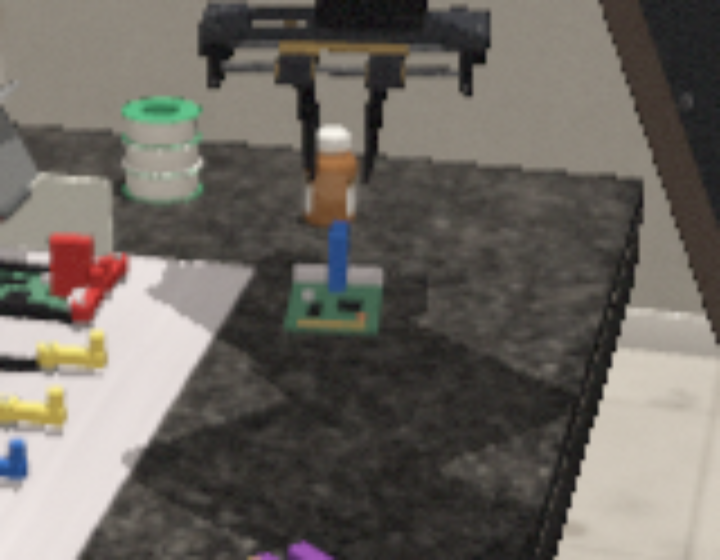

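View pics/wrist27.png

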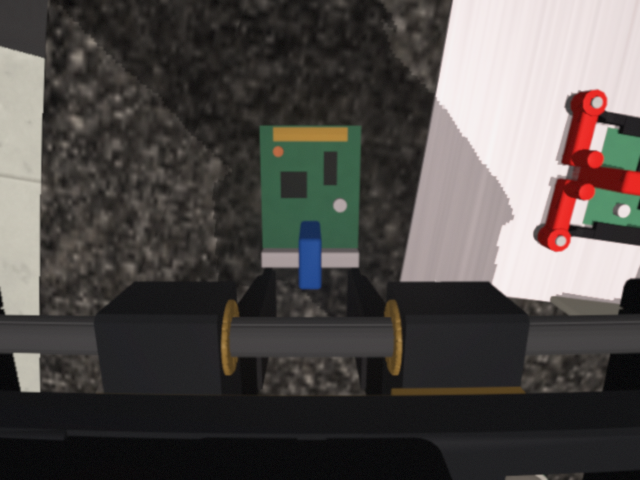

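The handle is centred and square to the jaws. Grasping it now.

Call:
step_arm(series=[[[-0.0006,0.025,0.0006,0,0,0],[0,0.025,0,0,0,0],[0,0.015,0,0,0,0],[0,0.0065,0,0,0,0],[0,0,0,0,0,0],[0,0,0,0,0,0]]])

```text
time: 33.5
position: [465.7, -247.3, 31.2]
ee_rot: [-1.568, -0.132, 0.131]
ft_force: [0.5, -0.4, -0.3]
finger_gap: 30.2
```

Call:
step_arm(series=[[[0,0,0,0,0,0],[0,0,0,0,0,0],[0,0,0,0,0,0],[0,0,0,0,0,0],[0,0,0,0,0,0],[0,0,0,0,0,0]]], gripper=0, force=35)

```text
time: 34.0
position: [465.5, -247.1, 30.8]
ee_rot: [-1.567, -0.132, 0.131]
ft_force: [-1.4, 0.9, 6.6]
finger_gap: 11.8
```

Call:
step_arm(series=[[[0,-0.01,0,0,0,0],[0,-0.02,0,0,0,0],[0,-0.025,0,0,0,0],[0,-0.025,0,0,0,0],[0,0,0,0,0,0],[0,0,0,0,0,0]]])

```text
time: 34.5
position: [465.6, -247.2, 111.6]
ee_rot: [-1.569, -0.133, 0.13]
ft_force: [0.1, 0.9, -1.6]
finger_gap: 11.5
```

```bash
python3 - <<'E'
from h import *
p,d,c=save('wrist','wrist28');P,R=pose();print(P,observe()['qpos'],observe()['finger_gap']); plan(H(-110,150,110),TH-90)
x=R.as_matrix()[:,0]; print(np.rad2deg(np.arctan2(x[1],x[0])))
E
```

```text
[ 465.12454148 -246.86832756  110.49385242] [-6.13463503e-01  5.07020233e-01  1.91838133e+00  1.13542380e-04
  7.15487417e-01 -7.81011314e-01] 11.912119855814572
shift [0.0996 0.0004 0.3539] rot [-1.0000e-03  1.6257e+01  8.0000e-03] min rows 13.6 per row [0.0071 0.     0.0253] [-0.000e+00  1.161e+00  1.000e-03]
9.594880797898934
```

View pics/wrist28.png

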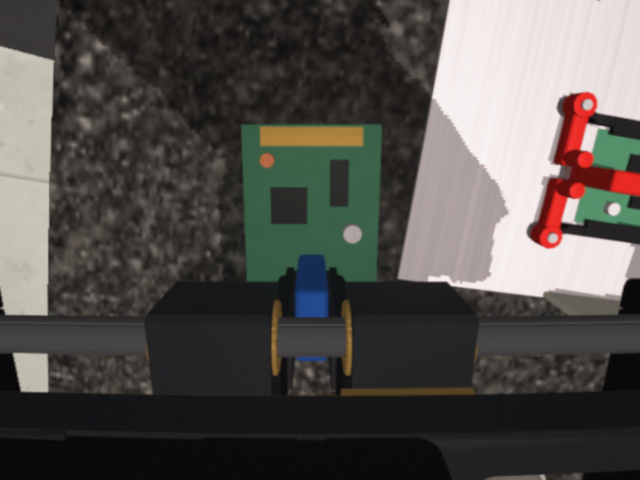

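Call:
step_arm(series=[[[0,0,0.01,0,1.08,0],[0,0,0.01,0,1.08,0],[0,0,0.01,0,1.08,0],[0,0,0,0,1.08,0],[0,0,0,0,1.08,0],[0,0,0,0,1.08,0],[0,0,0,0,1.08,0],[0,0,0,0,1.08,0],[0,0,0,0,1.08,0],[0,0,0,0,1.08,0],[0,0,0,0,1.08,0],[0,0,0,0,1.08,0]]])

```text
time: 35.55
position: [463.1, -216.8, 108.9]
ee_rot: [-1.364, 0.93, -0.926]
ft_force: [0.3, 0.1, -0.6]
finger_gap: 11.5
```

Call:
step_arm(series=[[[0,0,0,0,1.08,0],[0,0,0,0,1.08,0],[0,0,0,0,1.08,0],[0,0,0,0,0,0]]])

```text
time: 35.88
position: [463.1, -216.8, 109.1]
ee_rot: [-1.227, 1.184, -1.18]
ft_force: [-0.3, -0.0, -1.5]
finger_gap: 11.7
```

```bash
python3 - <<'E'
from h import *
print(pose()[0],observe()['finger_gap'],observe()['ft_force']); plan(H(-110,150,110),TH-90)
E
```

```text
[ 463.11090566 -216.83138397  109.05040546] 11.697974260620859 [-0.28347717 -0.03724072 -1.50874717]
shift [-0.3338 -0.0006  0.0534] rot [ 0.017  0.008 -0.013] min rows 8.1 per row [-0.0371 -0.0001  0.0059] [ 0.002  0.001 -0.001]
```

Call:
step_arm(series=[[[-0.02,0,0.003,0,0,0],[-0.0314,0,0.005,0,0,0],[-0.0314,0,0.005,0,0,0],[-0.0314,0,0.005,0,0,0],[-0.0314,0,0.005,0,0,0],[-0.0314,0,0.005,0,0,0],[-0.0314,0,0.005,0,0,0],[-0.0314,0,0.005,0,0,0],[-0.0314,0,0.005,0,0,0],[-0.0314,0,0.005,0,0,0],[-0.0314,0,0.005,0,0,0],[0,0,0,0,0,0]]])

```text
time: 36.88
position: [502.6, 122.9, 109.5]
ee_rot: [-1.232, 1.173, -1.172]
ft_force: [-0.2, 0.0, -1.1]
finger_gap: 12.1
```

Call:
step_arm(series=[[[0,0,0,0,0,0],[0,0,0,0,0,0],[0,0,0,0,0,0]]])

```text
time: 37.13
position: [502.4, 117.9, 109.8]
ee_rot: [-1.23, 1.179, -1.178]
ft_force: [-0.3, -0.6, -1.6]
finger_gap: 11.7
```

```bash
python3 - <<'E'
from h import *
p,d,c=save('wrist','wrist29');print(pose()[0],observe()['finger_gap'],observe()['qpos']); plan(H(-110,150,60),TH-90)
cv2.imwrite('pics/w29c.png',cv2.resize(p[20:320,120:520,::-1],None,fx=2,fy=2,interpolation=cv2.INTER_CUBIC))
E
```

```text
[502.45504103 117.79455323 109.93629909] 11.794467846289793 [1.02231024e-01 4.96810441e-01 1.94323945e+00 1.46986148e-05
 7.02180131e-01 1.63150326e+00]
shift [-0.0008  0.0499  0.0019] rot [0.006 0.055 0.   ] min rows 1.2 per row [-0.0004  0.025   0.001 ] [0.003 0.027 0.   ]
```

View pics/w29c.png

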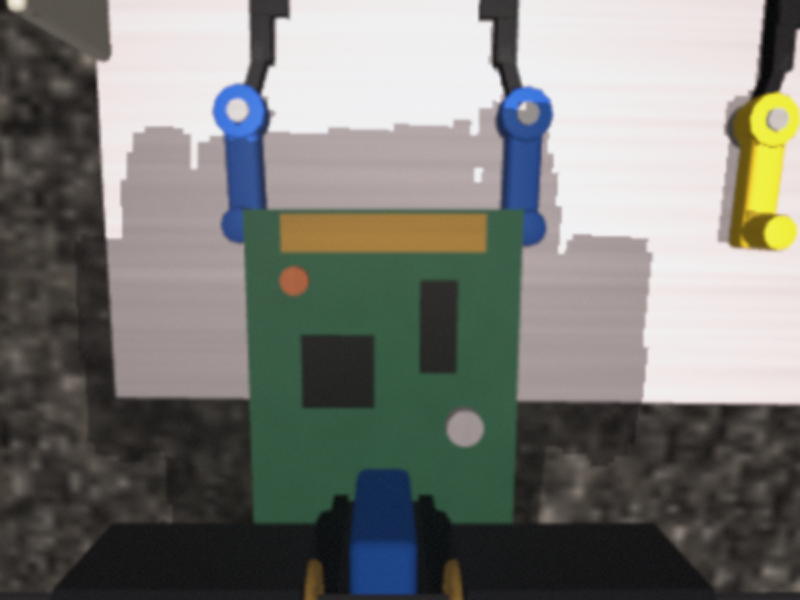

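```bash
python3 - <<'E'
from h import *
p,d,c=load('wrist29')
a=atz(c,238.5,75,24);b=atz(c,384,76,24);print(a,b,np.linalg.norm(a-b),(a+b)/2,H(-15,150,0),'yaw',np.rad2deg(np.arctan2(-(a-b)[0],(a-b)[1])))
print(hubx(a),hubx(b),huby((a+b)/2))
E
```

```text
[598.48563046 161.99000649  24.        ] [601.4307615   82.06451009  24.        ] 79.97973976557184 [599.95819598 122.02725829  24.        ] [599.24385769 122.06742439   0.        ] yaw 2.110306159419406
-14.329646666669156 -14.245464723652692 149.93430656682582
```

Model and image agree (0.1 mm in y). Turning 0.055 units, then lowering to z 35.

Call:
step_arm(series=[[[-0.0008,0.01,0.0019,0,0.055,0],[0,0.02,0,0,0,0],[0,0.02,0,0,0,0],[0,0.015,0,0,0,0],[0,0.007,0,0,0,0],[0,0.0025,0,0,0,0],[0,0,0,0,0,0],[0,0,0,0,0,0],[0,0,0,0,0,0]]])

```text
time: 37.93
position: [504.9, 119.6, 36.3]
ee_rot: [-1.225, 1.182, -1.183]
ft_force: [-0.6, 0.2, -1.0]
finger_gap: 11.8
```

```bash
python3 - <<'E'
from h import *
print(pose()[0],observe()['finger_gap'],observe()['ft_force']); plan(H(-68,150,34.9),TH-90)
E
```

```text
[504.87378166 119.64051127  36.34174756] 11.83524504900749 [-0.64462433  0.18263877 -1.00969828]
shift [0.001  0.0015 0.0414] rot [-0.012  0.001 -0.002] min rows 1.0 per row [0.001  0.0015 0.0414] [-0.012  0.001 -0.002]
```

Call:
step_arm(series=[[[0.001,0.0013,0,0,0,0],[0,0,0.012,0,0,0],[0,0,0.012,0,0,0],[0,0,0.012,0,0,0],[0,0,0.005,0,0,0],[0,0,0,0,0,0],[0,0,0,0,0,0]]])

```text
time: 38.52
position: [545.0, 120.1, 34.4]
ee_rot: [-1.226, 1.183, -1.182]
ft_force: [0.7, -0.1, -1.2]
finger_gap: 11.6
```

```bash
python3 - <<'E'
from h import *
p,d,c=save('wrist','wrist30');print(pose()[0],hubx(pose()[0]),huby(pose()[0]),observe()['finger_gap'],observe()['ft_force']); plan(H(-13,150,34.9),TH-90)
cv2.imwrite('pics/w30c.png',cv2.resize(p[0:300,100:500,::-1],None,fx=2,fy=2))
E
```

```text
[544.792642   120.14655019  34.38076992] -69.48507919061626 150.02816316889158 11.928972894079719 [-0.50203481  0.36635807 -2.11666984]
shift [ 0.     -0.0005  0.0565] rot [ 0.005  0.002 -0.001] min rows 1.4 per row [ 0.     -0.0003  0.0282] [ 0.003  0.001 -0.   ]
```

View pics/w30c.png

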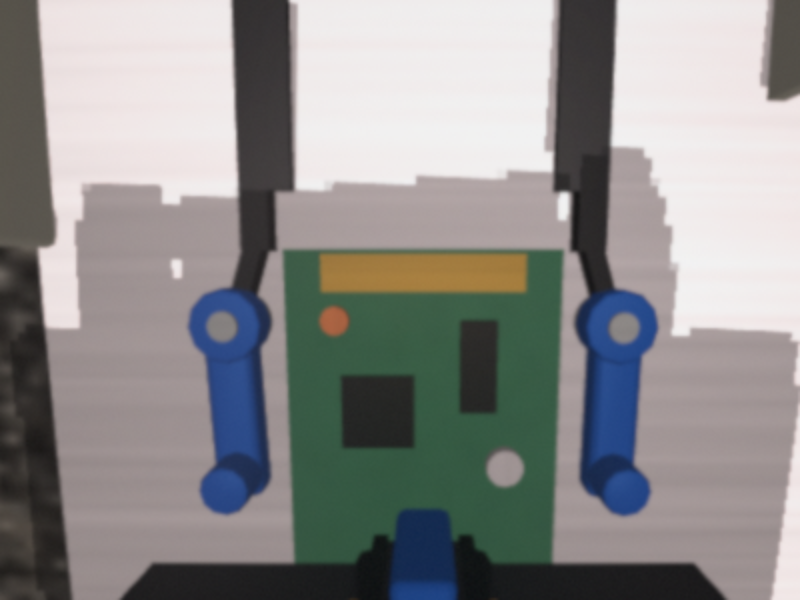

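Centred again (board 285–562, guide lips 294–555). Sliding in.

Call:
step_arm(series=[[[0,-0.0004,0.008,0,0,0],[0,0,0.01,0,0,0],[0,0,0.01,0,0,0],[0,0,0.01,0,0,0],[0,0,0.01,0,0,0],[0,0,0.008,0,0,0],[0,0,0,0,0,0],[0,0,0,0,0,0]]])

```text
time: 39.23
position: [601.3, 122.2, 34.6]
ee_rot: [-1.226, 1.183, -1.182]
ft_force: [-0.3, -0.3, -1.8]
finger_gap: 11.6
```

```bash
python3 - <<'E'
from h import *
p,d,c=save('wrist','wrist31');print(pose()[0],hubx(pose()[0]),huby(pose()[0]),observe()['finger_gap'],observe()['ft_force']); plan(H(2,150,34.9),TH-90)
cv2.imwrite('pics/w31c.png',cv2.resize(p[0:300,100:500,::-1],None,fx=2,fy=2))
E
```

```text
[600.95981077 122.18868886  34.5976897 ] -13.280807315309513 150.05980444204326 11.655705718158003 [-0.90993079  0.73636539 -1.43045426]
shift [ 0.0001 -0.0003  0.0153] rot [ 0.006  0.003 -0.   ] min rows 0.4 per row [ 0.0001 -0.0003  0.0153] [ 0.006  0.003 -0.   ]
```

View pics/w31c.png

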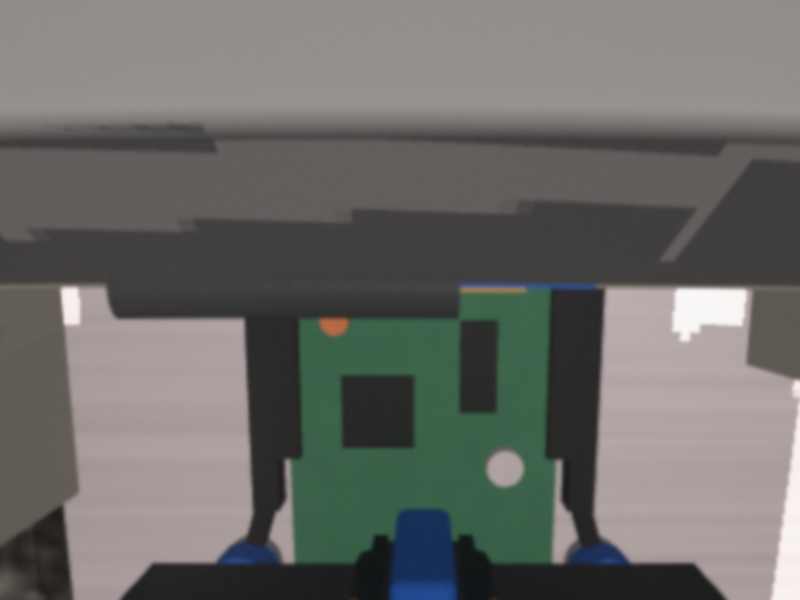

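Call:
step_arm(series=[[[0,0,0.005,0,0,0],[0,0,0.004,0,0,0],[0,0,0.003,0,0,0],[0,0,0,0,0,0],[0,0,0,0,0,0],[0,0,-0.002,0,0,0],[0,0,-0.001,0,0,0],[0,0,0,0,0,0],[0,0,0,0,0,0]]])

```text
time: 40.03
position: [610.6, 122.5, 34.9]
ee_rot: [-1.225, 1.182, -1.183]
ft_force: [0.0, -0.3, -0.1]
finger_gap: 11.9
```

```bash
python3 - <<'E'
from h import *
print(hubx(pose()[0]),huby(pose()[0]),observe()['finger_gap'],observe()['ft_force'])
E
```

```text
-3.6566589198696287 150.04729918681574 11.947074677542384 [ 0.01816008 -0.26158833 -0.07628611]
```

Call:
step_arm(series=[[[0,0,0,0,0,0],[0,0,0,0,0,0],[0,0,0,0,0,0],[0,0,0,0,0,0]]], gripper=0.28)

```text
time: 40.37
position: [610.5, 122.5, 34.8]
ee_rot: [-1.226, 1.182, -1.183]
ft_force: [-0.6, 0.3, 0.4]
finger_gap: 26.1
```

Call:
step_arm(series=[[[0,-0.01,0,0,0,0],[0,-0.025,0,0,0,0],[0,-0.03,0,0,0,0],[0,-0.03,-0.02,0,0,0],[0,0,-0.03,0,0,0],[0,0,-0.025,0,0,0],[0,0,0,0,0,0],[0,0,0,0,0,0],[0,0,0,0,0,0]]])

```text
time: 41.12
position: [536.4, 119.9, 130.5]
ee_rot: [-1.225, 1.182, -1.183]
ft_force: [-0.3, -0.3, 0.2]
finger_gap: 26.8
```

```bash
cat >> h.py <<'E'
def plate(fn,yc):
    p,d,c=load(fn); W=cloud(d,c); hx=hubx(W);hy=huby(W)
    m=(abs(abs(hy-yc)-18)<8)&(W[...,2]>14)&(W[...,2]<20)&(d>0)&(hx<5)&(hx>-40); print('plate x',np.percentile(hx[m],[2,98]),m.sum())
E
python3 - <<'E'
from h import *
p,d,c=save('wrist','wrist32');print(pose()[0]); plate('wrist32',150); plan(H(-46,150,100),TH-90)
cv2.imwrite('pics/w32c.png',cv2.resize(p[0:300,100:500,::-1],None,fx=2,fy=2))
E
```

```text
[536.58072575 119.8272036  130.14242108]
plate x [-18.31180137  -9.03053015] 808
shift [0.     0.0302 0.0317] rot [-0.012  0.001 -0.001] min rows 1.0 per row [0.     0.0151 0.0158] [-0.006  0.    -0.001]
```

View pics/w32c.png

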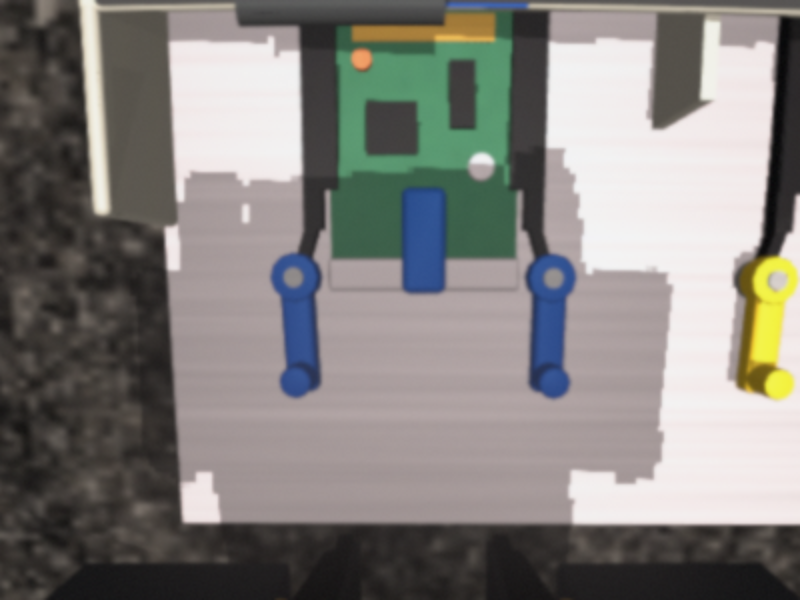

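Call:
step_arm(series=[[[0,0,0.012,0,0,0],[0,0.01,0.01,0,0,0],[0,0.025,0,0,0,0],[0,0.03,0,0,0,0],[0,0.02,0,0,0,0],[0,0.007,0,0,0,0],[0,0,0,0,0,0],[0,0,0,0,0,0]]], gripper=0, force=20)

```text
time: 41.83
position: [558.2, 120.6, 38.0]
ee_rot: [-1.226, 1.183, -1.183]
ft_force: [-0.8, 0.3, -0.4]
finger_gap: 0.6
```

```bash
python3 - <<'E'
from h import *
print(pose()[0],hubx(pose()[0]),observe()['finger_gap']); plan(H(-23,150,38),TH-90)
E
```

```text
[558.15318371 120.61313364  38.04403629] -56.116397900554844 0.5628377727630346
shift [0.     0.0001 0.0331] rot [-0.002  0.002 -0.001] min rows 0.8 per row [0.     0.0001 0.0331] [-0.002  0.002 -0.001]
```

Call:
step_arm(series=[[[0,0,0.008,0,0,0],[0,0,0.008,0,0,0],[0,0,0.006,0,0,0],[0,0,0.003,0,0,0],[0,0,0.003,0,0,0],[0,0,0.003,0,0,0],[0,0,0.003,0,0,0],[0,0,0,0,0,0]]])

```text
time: 42.5
position: [591.0, 121.8, 37.8]
ee_rot: [-1.227, 1.184, -1.182]
ft_force: [-4.1, -0.7, 3.4]
finger_gap: 0.6
```

Call:
step_arm(series=[[[0,0,-0.001,0,0,0],[0,0,-0.001,0,0,0],[0,0,-0.001,0,0,0],[0,0,-0.001,0,0,0],[0,0,-0.001,0,0,0],[0,0,-0.001,0,0,0],[0,0,-0.001,0,0,0],[0,0,-0.001,0,0,0],[0,0,-0.001,0,0,0],[0,0,-0.001,0,0,0],[0,0,-0.001,0,0,0]]])

```text
time: 43.42
position: [580.4, 121.4, 37.8]
ee_rot: [-1.226, 1.183, -1.183]
ft_force: [0.4, 0.4, -0.1]
finger_gap: 0.4
```

Call:
step_arm(series=[[[0,-0.01,-0.012,0,0,0],[0,-0.025,-0.008,0,0,0],[0,-0.025,0,0,0,0],[0,0,0,0,0,0],[0,0,0,0,0,0],[0,0,0,0,0,0],[0,0,0,0,0,0],[0,0,0,0,0,0],[0,0,0,0,0,0],[0,0,0,0,0,0],[0,0,0,0,0,0],[0,0,0,0,0,0]]], gripper=1)

```text
time: 44.42
position: [560.4, 120.7, 97.5]
ee_rot: [-1.226, 1.183, -1.182]
ft_force: [0.1, -0.4, 0.6]
finger_gap: 75.5
```

```bash
python3 - <<'E'
from h import *
p,d,c=save('wrist','wrist33');print(pose()[0],observe()['finger_gap']); plate('wrist33',150); plan(H(-46,150,37),TH-90)
E
```

```text
[560.45877162 120.70694729  97.63783707] 79.22003573118052
plate x [-15.88363261  -6.45091627] 1023
shift [0.     0.0606 0.0078] rot [ 0.002  0.002 -0.001] min rows 1.5 per row [0.     0.0303 0.0039] [ 0.001  0.001 -0.   ]
```

View pics/wrist33.png

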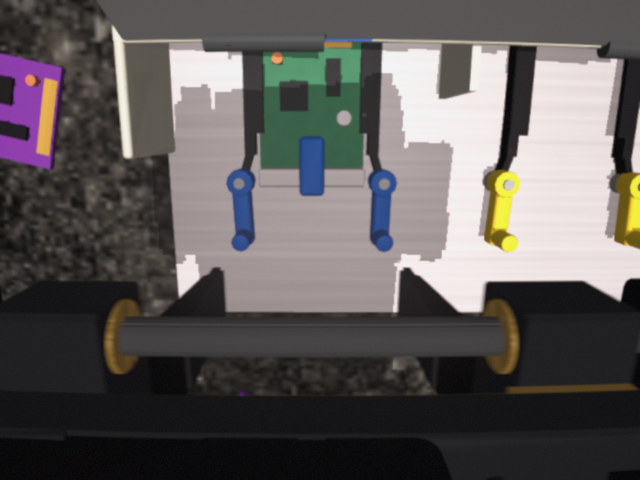

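Call:
step_arm(series=[[[0,0,0.0075,0,0,0],[0,0,0,0,0,0],[0,0,0,0,0,0],[0,0,0,0,0,0],[0,0.02,0,0,0,0],[0,0.02,0,0,0,0],[0,0.006,0,0,0,0],[0,0,0,0,0,0],[0,0,0,0,0,0]]])

```text
time: 45.22
position: [568.0, 121.0, 52.0]
ee_rot: [-1.226, 1.183, -1.182]
ft_force: [0.6, 0.2, 1.0]
finger_gap: 95.3
```

```bash
python3 - <<'E'
from h import *
p,d,c=save('wrist','wrist34');print(pose()[0],observe()['finger_gap']);  plan(H(-46,150,37),TH-90)
# pegs
W=cloud(d,c); hsv=cv2.cvtColor(p,cv2.COLOR_RGB2HSV); m=(hsv[...,0]>100)&(hsv[...,0]<125)&(hsv[...,1]>110)&(W[...,2]>33)&(W[...,2]<39)&(d>0)&(hubx(W)<-35)
for s in (huby(W)>150,huby(W)<150): print(hubx(W[m&s]).mean(),huby(W[m&s]).mean(),(m&s).sum())
E
```

```text
[568.35367592 121.02015999  52.4931033 ] 95.34224791598417
shift [ 0.0001  0.0155 -0.0001] rot [-0.007  0.003 -0.001] min rows 0.4 per row [ 0.0001  0.0155 -0.0001] [-0.007  0.003 -0.001]
-44.161986588120364 188.2694256372194 350
-44.23999502380757 110.79941529144686 347
```

View pics/wrist34.png

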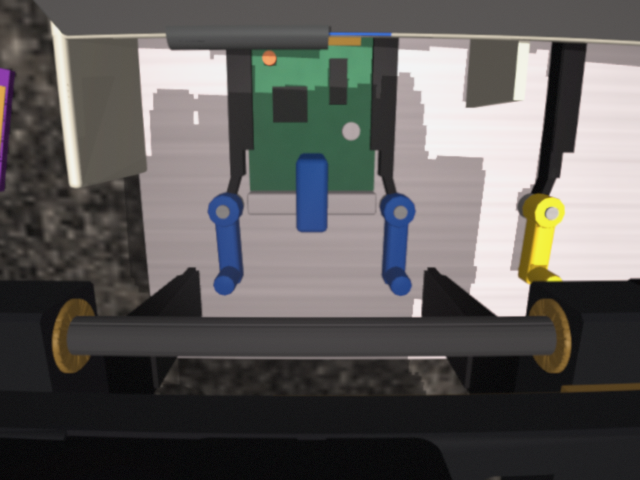

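Call:
step_arm(series=[[[0,0.008,0,0,0,0],[0,0.007,0,0,0,0],[0,0,0,0,0,0],[0,0,0,0,0,0]]])

```text
time: 45.6
position: [567.8, 121.0, 36.4]
ee_rot: [-1.227, 1.183, -1.182]
ft_force: [0.8, -0.5, -0.9]
finger_gap: 95.1
```

Call:
step_arm(series=[[[0,0,0,0,0,0],[0,0,0,0,0,0],[0,0,0.001,0,0,0],[0,0,0.001,0,0,0],[0,0,0.001,0,0,0],[0,0,0.001,0,0,0],[0,0,0,0,0,0],[0,0,0,0,0,0]]], gripper=0.63)

```text
time: 46.27
position: [571.5, 121.2, 36.7]
ee_rot: [-1.227, 1.183, -1.182]
ft_force: [-4.5, 0.3, 0.8]
finger_gap: 60.3
```

Call:
step_arm(series=[[[0,0,0.001,0,0,0],[0,0,0.002,0,0,0],[0,0,0.002,0,0,0],[0,0,0.002,0,0,0],[0,0,0.002,0,0,0],[0,0,0,0,0,0],[0,0,0,0,0,0]]], gripper=0.42)

```text
time: 46.85
position: [581.1, 121.5, 36.7]
ee_rot: [-1.226, 1.183, -1.183]
ft_force: [-2.7, 0.9, 0.3]
finger_gap: 39.9
```

```bash
python3 - <<'E'
from h import *
p,d,c=save('wrist','wrist35'); print(hubx(pose()[0]),huby(pose()[0]),observe()['finger_gap'],observe()['ft_force'])
E
```

```text
-33.166845040966095 150.07935457927016 39.99249989141238 [-3.03554756  0.69291652 -0.48752463]
```

View pics/wrist35.png

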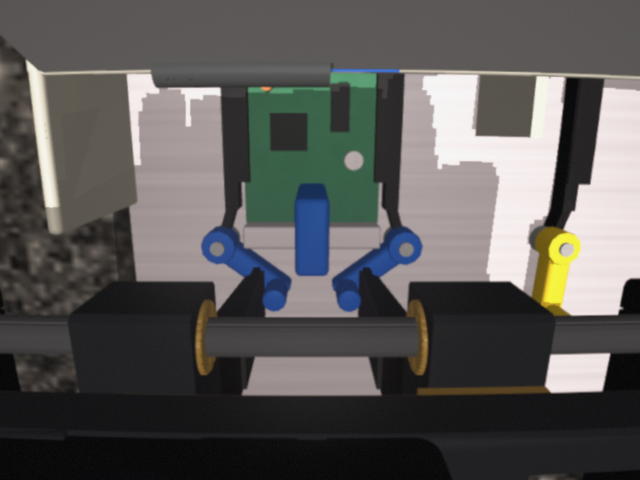

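Same state as red was. Opening slightly, backing out, setting the gap to 26 and pushing.

Call:
step_arm(series=[[[0,0,0,0,0,0],[0,0,0,0,0,0],[0,0,-0.01,0,0,0],[0,0,-0.015,0,0,0],[0,0,0,0,0,0],[0,0,0,0,0,0]]], gripper=0.5)

```text
time: 47.4
position: [556.5, 120.6, 37.1]
ee_rot: [-1.225, 1.182, -1.183]
ft_force: [0.0, -0.2, -0.2]
finger_gap: 48.0
```

Call:
step_arm(series=[[[0,0,0,0,0,0],[0,0,0,0,0,0],[0,0,0,0,0,0],[0,0,0,0,0,0],[0,0,0.004,0,0,0],[0,0,0.004,0,0,0],[0,0,0.004,0,0,0],[0,0,0.003,0,0,0],[0,0,0.003,0,0,0],[0,0,0,0,0,0],[0,0,0,0,0,0]]], gripper=0.27)

```text
time: 48.32
position: [571.4, 121.0, 35.8]
ee_rot: [-1.232, 1.188, -1.179]
ft_force: [-11.5, -1.6, 0.0]
finger_gap: 25.2
```

```bash
python3 - <<'E'
from h import *
p,d,c=save('wrist','wrist36'); print(hubx(pose()[0]),huby(pose()[0]),observe()['finger_gap'],observe()['ft_force'])
cv2.imwrite('pics/w36c.png',cv2.resize(p[150:400,170:450,::-1],None,fx=2.4,fy=2.4,interpolation=cv2.INTER_CUBIC))
E
```

```text
-42.86983765057707 149.93687676940723 25.652137703309332 [-10.5418644   -1.0996723    0.35712707]
```

View pics/w36c.png

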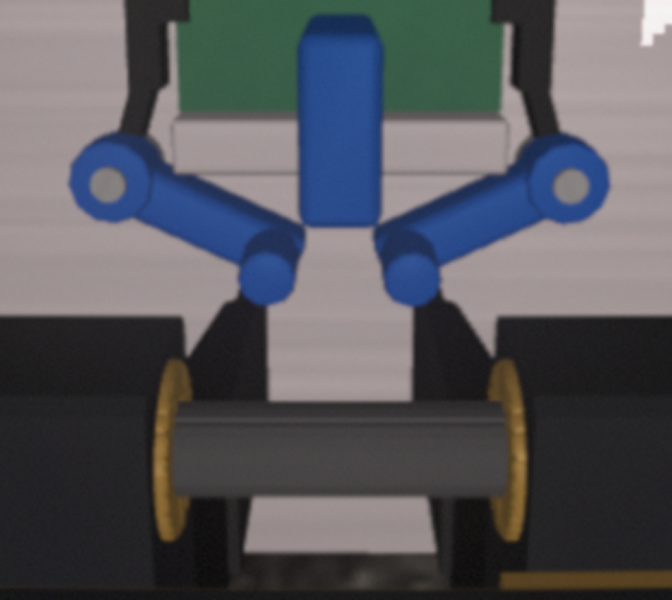

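Call:
step_arm(series=[[[0,0,-0.006,0,0,0],[0,0,-0.004,0,0,0],[0,0,0,0,0,0]]])

```text
time: 48.62
position: [563.7, 120.9, 36.8]
ee_rot: [-1.226, 1.182, -1.183]
ft_force: [0.5, 0.0, 1.0]
finger_gap: 25.6
```

Call:
step_arm(series=[[[0,0,0,0,0,0],[0,0,0,0,0,0],[0,0,0,0,0,0],[0,0,0,0,0,0],[0,0,0.004,0,0,0],[0,0,0.004,0,0,0],[0,0,0.003,0,0,0],[0,0,0.003,0,0,0],[0,0,0.003,0,0,0],[0,0,0,0,0,0]]], gripper=0.17)

```text
time: 49.45
position: [578.4, 121.3, 35.8]
ee_rot: [-1.232, 1.188, -1.179]
ft_force: [-11.0, -2.4, 1.8]
finger_gap: 16.1
```

Call:
step_arm(series=[[[0,0,0.002,0,0,0],[0,0,0.002,0,0,0],[0,0,0.002,0,0,0],[0,0,0.001,0,0,0],[0,0,0,0,0,0],[0,0,0,0,0,0]]])

```text
time: 49.95
position: [584.1, 121.5, 35.7]
ee_rot: [-1.234, 1.189, -1.178]
ft_force: [-16.1, -0.7, 3.9]
finger_gap: 15.9
```

```bash
python3 - <<'E'
from h import *
p,d,c=save('wrist','wrist37'); print(hubx(pose()[0]),huby(pose()[0]),observe()['finger_gap'],observe()['ft_force'])
cv2.imwrite('pics/w37c.png',cv2.resize(p[150:400,170:450,::-1],None,fx=2.4,fy=2.4,interpolation=cv2.INTER_CUBIC))
E
```

```text
-30.167120080107733 150.0140508696367 16.572969041848964 [-15.83267679  -0.77666427   4.19738098]
```

View pics/w37c.png

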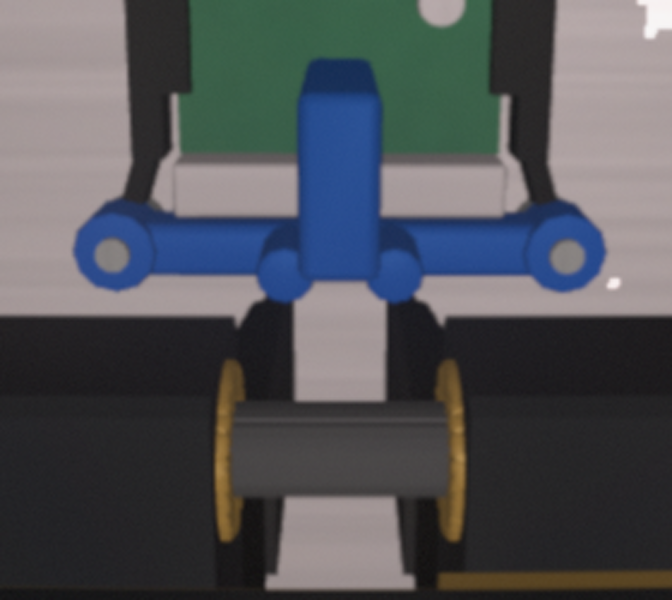

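Straight. A final firm 2 mm push, then back off.

Call:
step_arm(series=[[[0,0,0.001,0,0,0],[0,0,0.001,0,0,0],[0,0,0.001,0,0,0],[0,0,0,0,0,0],[0,0,0,0,0,0]]])

```text
time: 50.42
position: [584.5, 121.5, 35.6]
ee_rot: [-1.239, 1.194, -1.176]
ft_force: [-26.8, -1.8, 12.0]
finger_gap: 16.1
```

```bash
python3 - <<'E'
from h import *
print(hubx(pose()[0]),huby(pose()[0]),observe()['ft_force'])
E
```

```text
-29.763080570938754 149.9967807387033 [-26.78489978  -1.76443523  11.9590635 ]
```

Call:
step_arm(series=[[[0,0,-0.004,0,0,0],[0,0,-0.015,0,0,0],[0,-0.02,-0.015,0,0,0],[0,-0.03,-0.015,0,0,0],[0,-0.03,0,0,0,0],[0,-0.02,0,0,0,0],[0,0,0,0,0,0],[0,0,0,0,0,0],[0,0,0,0,0,0]]])

```text
time: 51.17
position: [541.9, 120.0, 136.2]
ee_rot: [-1.226, 1.183, -1.182]
ft_force: [-0.8, 0.4, 0.0]
finger_gap: 16.1
```

```bash
python3 - <<'E'
from h import *
p,d,c=save('wrist','wrist38'); plate('wrist38',150)
cv2.imwrite('pics/w38c.png',cv2.resize(p[20:260,130:470,::-1],None,fx=2.35,fy=2.35,interpolation=cv2.INTER_CUBIC))
save('side','side38'); s=load('side38')[0]; cv2.imwrite('pics/side38c.png',cv2.resize(s[120:320,190:430,::-1],None,fx=3,fy=3))
print(pose()[0],observe()['qpos'])
E
```

```text
plate x [-18.7951753    0.58190321] 867
[541.68173972 119.95849519 135.62071942] [9.88476380e-02 5.03251929e-01 1.82707647e+00 8.50411841e-05
 8.13128646e-01 1.63363530e+00]
```

View pics/w38c.png

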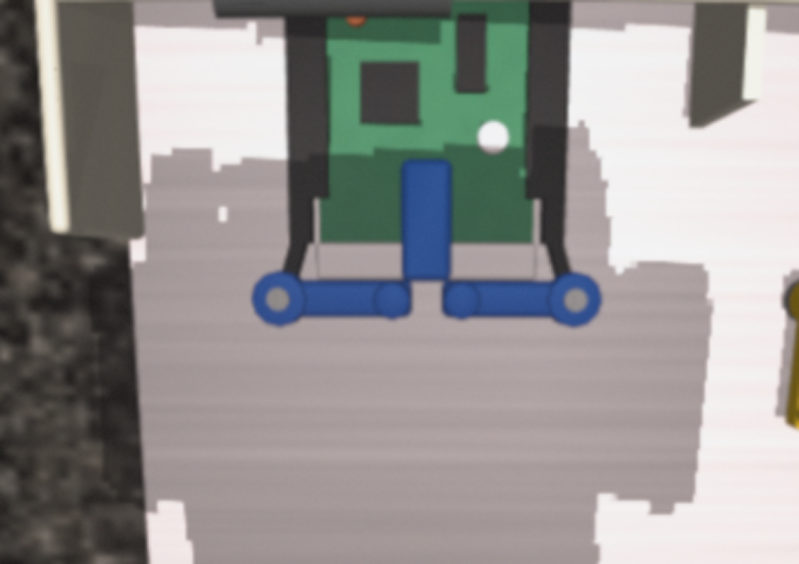

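View pics/side38c.png

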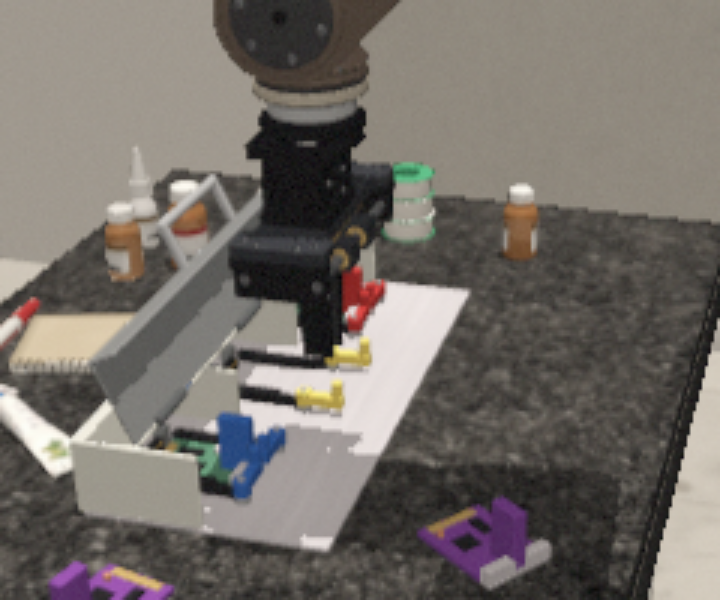

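```bash
python3 - <<'E'
from h import *
save('scene','scene38')
b=H(97.9,0,0);print(b); plan([b[0],b[1],290],TH)
E
```

```text
[717.43734311 -23.79795876   0.        ]
shift [ 0.15   -0.1547  0.1702] rot [ 1.5000e-02 -1.4998e+01 -1.4000e-02] min rows 12.6 per row [ 0.0115 -0.0119  0.0131] [ 1.000e-03 -1.154e+00 -1.000e-03]
```

View pics/scene38.png

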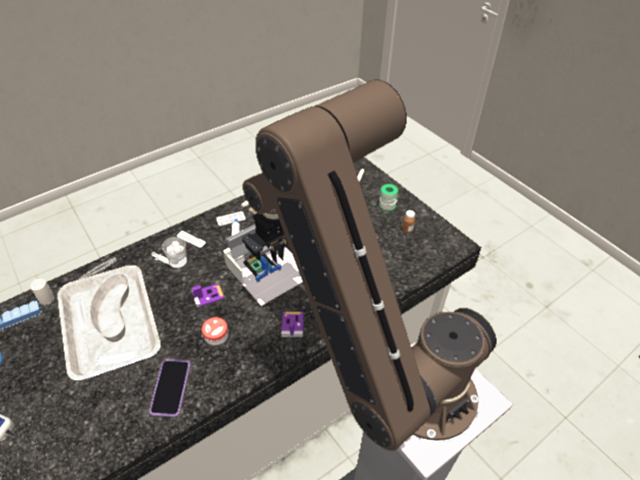

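Call:
step_arm(series=[[[0,-0.03,0,0,0,0],[0,-0.035,0,0,0,0],[0,-0.035,0,0,0,0],[0,-0.03,0,0,0,0],[0,-0.025,0,0,0,0],[0,0,0,0,-1.07,0],[0,0,0,0,-1.07,0],[0,0,0,0,-1.07,0],[0,0,0,0,-1.07,0],[0,0,0,0,-1.07,0],[0,0,0,0,-1.07,0],[0,0,0,0,-1.07,0]]], gripper=0.32)

```text
time: 52.32
position: [542.0, 120.0, 290.8]
ee_rot: [-1.492, 0.584, -0.581]
ft_force: [-0.3, 0.7, 0.1]
finger_gap: 30.9
```

Call:
step_arm(series=[[[0,0,0,0,-1.07,0],[0,0,0,0,-1.07,0],[0,0,0,0,-1.07,0],[0,0,0,0,-1.07,0],[0,0,0,0,-1.07,0],[0,0,0,0,-1.07,0],[0,0,0,0,-1.07,0],[0,0,0,0,0,0],[0,0,0,0,0,0]]])

```text
time: 53.07
position: [542.0, 120.0, 291.0]
ee_rot: [-1.571, -0.023, 0.025]
ft_force: [1.1, -0.3, -0.6]
finger_gap: 30.5
```

```bash
python3 - <<'E'
from h import *
save('wrist','wrist39'); b=H(97.9,0,0);print(pose()[0]); plan([b[0],b[1],280],TH); p,d,c=load('wrist39'); W=cloud(d,c)
m=(W[...,2]>165)&(W[...,2]<185)&(d>0)&(hubx(W)>60)&(hubx(W)<130)&(abs(huby(W))<60); print(m.sum(), [f(W[m]).mean().round(1) for f in (hubx,huby)] if m.sum() else None, W[m].max(0) if m.sum() else 0)
E
```

```text
[542.00651313 120.00339364 291.2057586 ]
shift [ 0.1711  0.011  -0.149 ] rot [-0.    -0.056 -0.009] min rows 5.4 per row [ 0.0285  0.0018 -0.0248] [-0.    -0.009 -0.001]
689 [np.float64(96.3), np.float64(34.6)] [723.74541318  35.98715967 179.04848442]
```

View pics/wrist39.png

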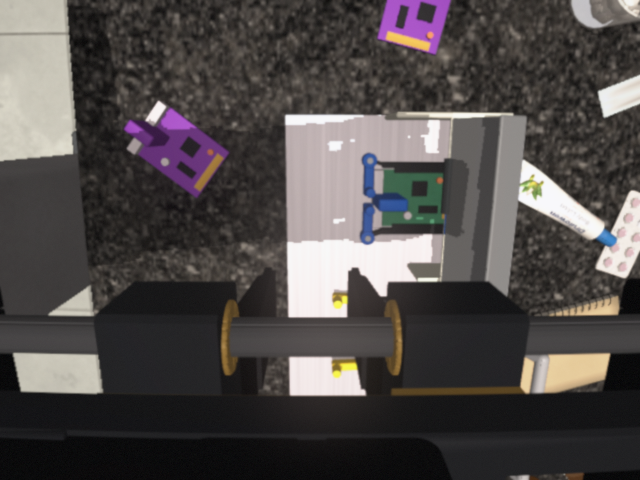

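Call:
step_arm(series=[[[0.0245,0,-0.0213,0,-0.05,0],[0.0245,0,-0.0213,0,0,0],[0.0245,0,-0.0213,0,0,0],[0.0245,0,-0.0213,0,0,0],[0.0244,0,-0.0213,0,0,0],[0.0244,0,-0.0213,0,0,0],[0.0244,0,-0.0213,0,0,0],[0,0.02,0,0,0,0],[0,0.02,0,0,0,0],[0,0,0,0,0,0],[0,0,0,0,0,0],[0,0,0,0,0,0]]])

```text
time: 54.12
position: [719.1, -22.2, 252.9]
ee_rot: [-1.571, -0.031, 0.029]
ft_force: [0.1, -0.2, 0.3]
finger_gap: 30.3
```

```bash
python3 - <<'E'
from h import *
p,d,c=save('wrist','wrist40'); save('side','side40'); s=load('side40')[0]; cv2.imwrite('pics/side40c.png',cv2.resize(s[80:280,190:430,::-1],None,fx=3,fy=3))
W=cloud(d,c); m=(W[...,2]>165)&(W[...,2]<185)&(d>0)&(hubx(W)>60)&(hubx(W)<130)&(abs(huby(W))<50); print(m.sum(), hubx(W[m]).mean() if m.sum() else 0,W[m][:,2].max() if m.sum() else 0)
plan(H(97.9,0,166),TH); print(pose()[0])
E
```

```text
2544 98.57130467955707 179.700416737071
shift [-0.0019  0.0874 -0.0016] rot [0.002 0.029 0.021] min rows 2.1 per row [-0.0006  0.0291 -0.0005] [0.001 0.01  0.007]
[719.10997522 -22.13241013 253.42050572]
```

View pics/wrist40.png

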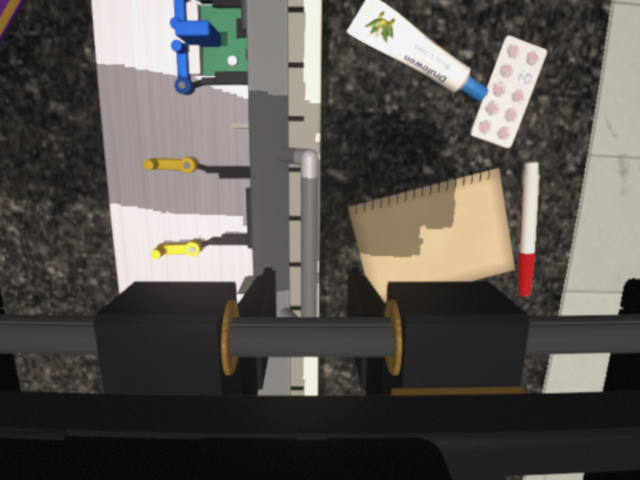

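View pics/side40c.png

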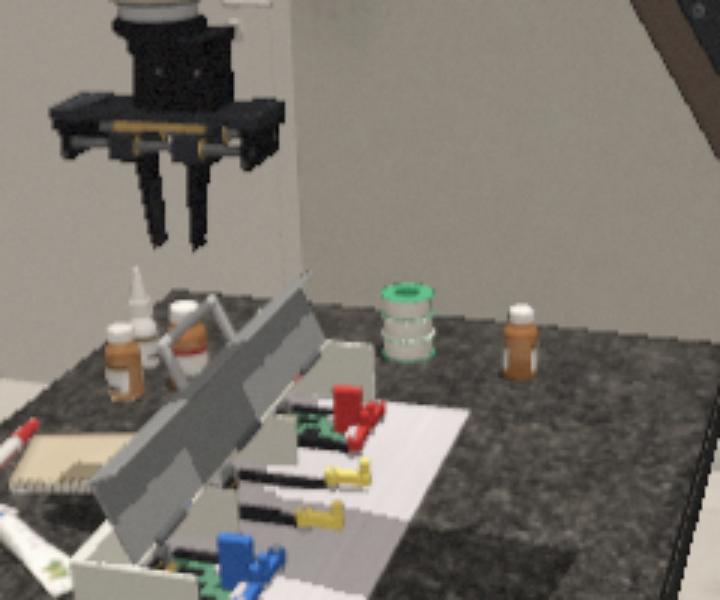

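Call:
step_arm(series=[[[-0.0012,0.02,-0.0016,0,0.03,0],[0,0.025,0,0,0,0],[0,0.025,0,0,0,0],[0,0.017,0,0,0,0],[0,0,0,0,0,0],[0,0,0,0,0,0]]])

```text
time: 54.72
position: [717.8, -23.9, 165.5]
ee_rot: [-1.571, -0.028, 0.028]
ft_force: [0.9, 0.8, 0.3]
finger_gap: 30.3
```

Call:
step_arm(series=[[[0,0,0,0,0,0],[0,0,0,0,0,0],[0,0,0,0,0,0],[0,0,0,0,0,0],[0,0,0,0,0,0]]], gripper=0, force=30)

```text
time: 55.13
position: [717.8, -24.0, 165.9]
ee_rot: [-1.571, -0.029, 0.027]
ft_force: [-2.3, 1.0, 5.7]
finger_gap: 8.8
```

```bash
python3 - <<'E'
from h import *
o=observe();p=pose()[0];print(p,hubx(p),huby(p),o['finger_gap'],o['ft_force'])
E
```

```text
[717.77640381 -24.0347343  165.91057314] 98.23037385500665 -0.24875275308327538 8.83477208067101 [-2.26857349  0.98847627  5.71933848]
```

Call:
step_arm(series=[[[-0.0089,-0.0036,0,0,0,0],[-0.0091,-0.0029,0,0,0,0],[-0.0093,-0.0021,0,0,0,0],[-0.0095,-0.0013,0,0,0,0],[-0.0096,-0.0005,0,0,0,0],[-0.0096,0.0003,0,0,0,0],[-0.0095,0.0011,0,0,0,0],[-0.0094,0.0019,0,0,0,0],[-0.0092,0.0026,0,0,0,0],[-0.009,0.0034,0,0,0,0],[-0.0086,0.0041,0,0,0,0],[-0.0083,0.0048,0,0,0,0]]])

```text
time: 56.13
position: [606.3, -27.5, 157.0]
ee_rot: [-1.57, -0.028, 0.029]
ft_force: [2.3, 3.8, 0.5]
finger_gap: 9.7
```

```bash
python3 - <<'E'
from h import *
o=observe();p=pose()[0];print(p,hubx(p),o['finger_gap'],o['ft_force']); print(H(50-115*np.cos(1),0,61.5+115*np.sin(1)))
E
```

```text
[606.27478934 -27.54396346 157.00886128] -13.32540936844982 9.662406347456212 [2.29050044 3.84246225 0.46830028]
[607.47300118 -27.73408016 158.26916325]
```

Call:
step_arm(series=[[[-0.0075,0.005,0,0,0,0],[-0.0073,0.006,0,0,0,0],[-0.0068,0.0067,0,0,0,0],[-0.0062,0.0073,0,0,0,0],[-0.0056,0.0078,0,0,0,0],[-0.0049,0.0082,0,0,0,0],[-0.0042,0.0086,0,0,0,0],[-0.0035,0.0089,0,0,0,0],[-0.0028,0.0092,0,0,0,0],[-0.002,0.0094,0,0,0,0],[-0.001,0.0095,0,0,0,0],[0,0.0085,0,0,0,0]]])

```text
time: 57.13
position: [555.0, -29.8, 60.7]
ee_rot: [-1.57, -0.027, 0.03]
ft_force: [-1.7, 4.4, 0.7]
finger_gap: 9.3
```

Call:
step_arm(series=[[[0,0,0,0,0,0],[0,0,0,0,0,0]]])

```text
time: 57.3
position: [555.0, -29.9, 60.9]
ee_rot: [-1.57, -0.026, 0.031]
ft_force: [-4.6, 1.8, -1.5]
finger_gap: 9.0
```

```bash
python3 - <<'E'
from h import *
o=observe();p=pose()[0];print(p,hubx(p),o['finger_gap'],o['ft_force'])
save('side','side41'); s=load('side41')[0]; cv2.imwrite('pics/side41c.png',cv2.resize(s[120:320,190:430,::-1],None,fx=3,fy=3))
E
```

```text
[555.03458173 -29.87168187  60.85771593] -64.61608903245406 8.95520443274444 [-4.60223654  1.81062187 -1.45743432]
```

View pics/side41c.png

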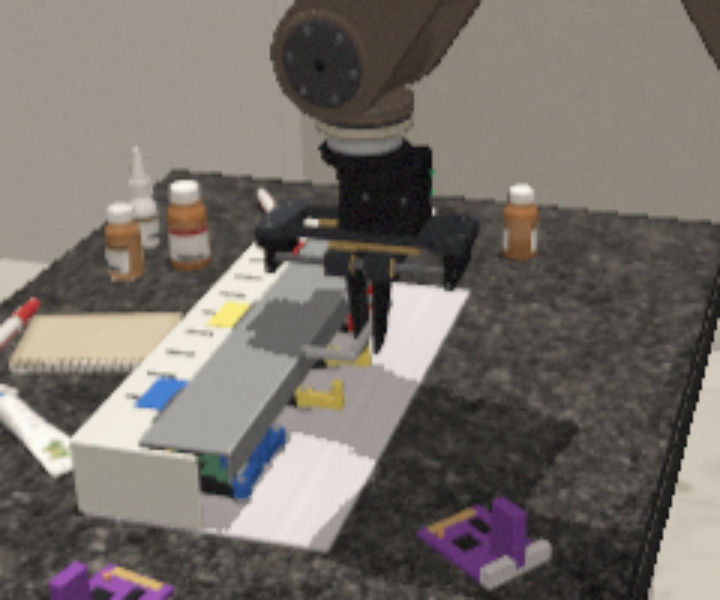

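Call:
step_arm(series=[[[0,0,0,0,0,0],[0,0,0,0,0,0],[0,0,0,0,0,0],[0,0,0,0,0,0]]], gripper=0.3)

```text
time: 57.68
position: [556.6, -30.1, 62.3]
ee_rot: [-1.571, -0.03, 0.027]
ft_force: [0.2, 1.2, -1.0]
finger_gap: 27.2
```

Call:
step_arm(series=[[[0,-0.015,0,0,0,0],[0,-0.025,0,0,0,0],[0,-0.035,0,0,0,0],[0,-0.035,0,0,0,0],[0,-0.035,0,0,0,0],[0,-0.035,0,0,0,0],[0,-0.035,0,0,0,0],[0,-0.035,0,0,0,0],[0,-0.035,-0.03,0,0,0],[0,0,0,0,0,0],[0,0,0,0,0,0],[0,0,0,0,0,0]]])

```text
time: 58.68
position: [556.6, -56.9, 342.8]
ee_rot: [-1.57, -0.027, 0.028]
ft_force: [0.1, 0.9, -0.6]
finger_gap: 28.8
```

```bash
python3 - <<'E'
from h import *
save('side','side42'); s=load('side42')[0]; cv2.imwrite('pics/side42c.png',cv2.resize(s[120:360,190:450,::-1],None,fx=3,fy=2.5))
p,d,c=save('wrist','wrist42'); W=cloud(d,c); print(observe()['time'],pose()[0])
m=(d>0)&(W[...,2]>55)&(W[...,2]<90)&(abs(hubx(W)+20)<25)&(huby(W)>20)&(huby(W)<200); print('cover z',np.percentile(W[m][:,2],[2,50,98])); 
for lo in(-40,-20,0,20): q=m&(abs(hubx(W)-lo)<5); print(lo,np.median(W[q][:,2]))
sp,sd,sc=load('side42'); V=cloud(sd,sc)
for n,(u,v) in {'jar':(277,335),'bottle':(363,185),'tape':(326,180)}.items(): print(n,V[v,u].round(1))
E
```

```text
58.7833 [556.57495464 -56.55876882 342.17966302]
cover z [63.01062093 72.06395643 73.92462575]
-40 72.3371593672573
-20 71.94052633270601
0 72.1122036320537
20 nan
jar [495.1 362.1  38.2]
bottle [ 497.2 -370.    70.7]
tape [ 623.8 -378.9   72.1]
  return _methods._mean(a, axis=axis, dtype=dtype,
  ret = ret.dtype.type(ret / rcount)
```

View pics/side42c.png

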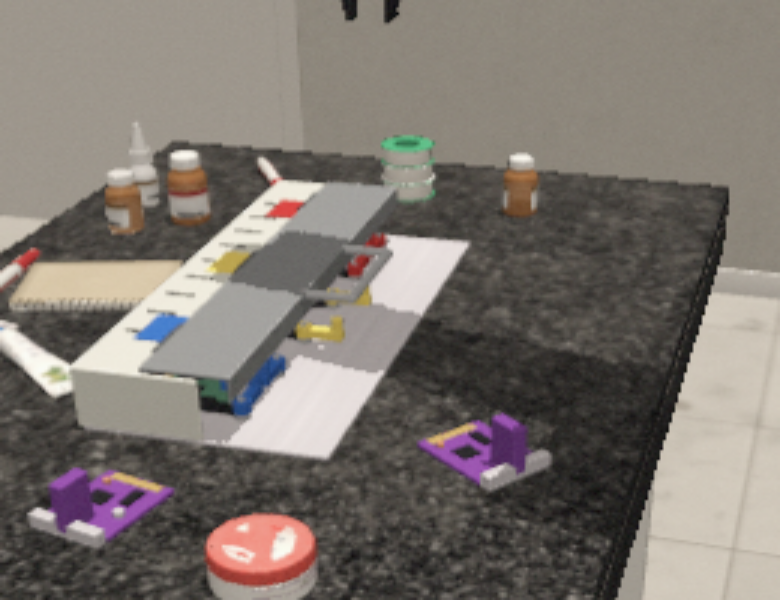

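View pics/wrist42.png

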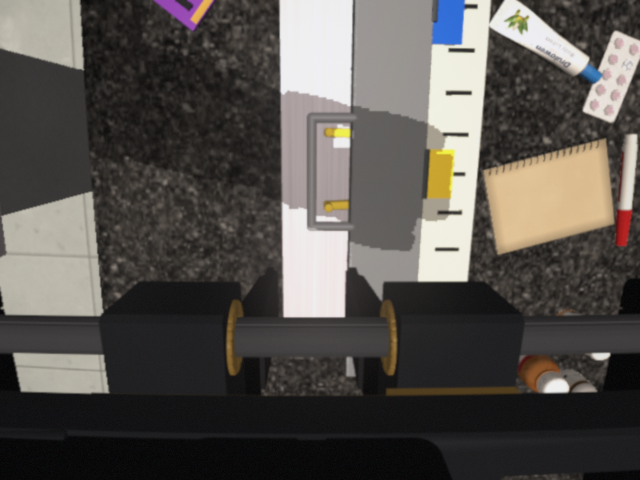

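```bash
python3 -c "
from bench import hand_in; print(hand_in())"
```

```text
the job is handed in; nothing more can be done
None
```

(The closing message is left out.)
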